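# Load the die cassette into the snap press and try the lever

### The arm

A 6-joint arm with a two-finger parallel gripper is mounted at the origin on the work surface. World frame = base frame: x ahead of the robot, y to its left, z up, the work surface at z = 0. Lengths are in mm, angles in rad, forces in N, time in s.
With the tool pointing down it reaches from about 400 to 825 mm from the base axis. Payload 7 kg.
Tool frame: the origin (TCP) lies on the mounting face of the last link; the fingertips stand 178 mm ahead of it and the grasp point (between the pads) lies 159 mm ahead of it (bot.finger_overhang is the distance from the TCP to the fingertips, in mm); z points along the fingers, y is the line along which they close (so a half turn about z gives the same grasp; the last joint's range is limited). The gripper opens to 88 mm and grips with 3 to 60 N. Pads are 19 mm wide; open, the fingers measure 130 mm over their backs; the gripper's body (78 mm by 193 mm) begins 47 mm behind the grasp point.
Start: joints at [-0.878, 0.359, 0.012, 0, -1.224, -0.288], TCP at [265.811, -620.436, 404.661] pointing down, gripper open.
Joint ranges: [-3.07, 3.07], [-1.43, 2.12], [-1.02, 1.25], [-3.03, 1.67], [-3.05, -0], [-3.03, 3.03]. Speed limits (rad/s): [2.39, 2.39, 3.01, 3.14, 3.14, 3.14].

### API

Orientations are given as a 3x3 rotation matrix whose columns are the frame's x, y, z axes.
In Python, from plant import bot, cams, sensors, ticket gives the robot as it stands (bot), with the cameras (cams), the readings (sensors) and the job (ticket).
- The arm moves only by the shell command python3 shift.py FILE [FORCE], which reads ROWS from the file FILE. ROWS is a JSON list of rows, 1 to 10 of them, each written [[dx, dy, dz], [rx, ry, rz], opening]: dx, dy, dz in mm, then a rotation vector rx, ry, rz in rad, then the opening from 0.0 (shut) to 1.0 (fully open); each row shifts and turns the commanded pose from where the row before left it, along the tool's axes as they then stand; what a row does not reach is not made up. A row lasts 1/10 s, in which the tool goes at most 50 mm and 0.15 rad, less where a joint would pass 70% of its speed; a pose out of reach is approached as far as the arm can. The fingers move at their own pace and stop on an object; FORCE is the grip in N (left out, the last holds). Time passes only in rows, so rows that do not move let the fingers close. It prints the time, the measured TCP pose, the force, the opening and the grip force at its end. Input that does not fit is refused with a message, and nothing moves.
- sensors.state(): the state, without advancing time (a new reading comes with each control period).
- cams.snapshot(name): name is "scene" or "top"; returns a dict with "frame" (384x512x3 uint8, red, green, blue), "K" (3x3 intrinsics, pixels), "distortion" ([k1, k2, p1, p2, k3] as OpenCV has them; the pictures are not rectified), "rvec" (rotation vector, rad) and "tvec" (3), from world to camera coordinates, as OpenCV has them. Camera axes: x right, y down, z forward; pixel columns grow to the right and rows downward; lengths in mm; the calibration is good to about 2 mm. A picture is of the moment at which its call begins. There is no depth.
- ticket.job_done(): hands the job in; it is judged then, once.
The state is a dict: "t": time; "joint_pos": joint angles; "qd": joint speeds; "effort": joint torques, N m; "tool_pos": TCP position; "ee_rot": TCP orientation; "ft_force": force on the tool from outside, world axes, zero at the start; "moment": the same for the moment, N m; "opening": opening from 0.0 (shut) to 1.0 (fully open); "finger_force": force on a finger pad.
Only numpy, scipy, OpenCV 4.12 (cv2) and the standard library are available. Lean on these libraries where they do the work, as an engineer would, in place of code of your own. Each camera call takes 0.05 s, during which the arm holds its last target. There are 200 camera calls.

### The job

Fit the loose die cassette into the bench press: lay its nose in the mouth of the guideway and push it along until it is fully home and the spring catch has clicked out behind its shoulder. Then swing the hand lever slowly all the way down to its stop and ease it back up to the top under control (do not let it fly back), to feel that the press runs free. Leave the other things on the bench undisturbed.

Things in the scene. Friction and masses are not known exactly. Their poses are not given: they have to be found in the camera images.
- press: bench lever press bolted down, a green-painted C-frame. Origin on the bench under the ram axis; +x = the way the cassette slides in, +y = catch side, -y = lever side, z up. Base plate 280 x 136 mm, x -170 to +110 mm, its top 25 mm above the bench. Head overhangs from x = -28 mm back, |y| to 35 mm, 105 to 210 mm above the bench; ram and bush hang from it down to 80 mm on the axis.
- guide_mouth (a point): middle of the mouth of the guideway, on its floor (the base plate's top): press x = -88, y = 0, z = 25 mm; axes as the press. From here two steel rails 59 mm apart, 18 mm high, run to the end stop. In front the rails flare out to 77 mm apart at x = -108; before that is an open apron to x = -170. From x = -70 inwards 5 mm lips overhang the cassette's edges, 18 mm clear below.
- guide_stop (a point): middle of the end stop's face, on the guideway's floor: press x = +30, y = 0, z = 25 mm; axes as the press. A fully home cassette has its nose here or up to 2 mm short of it: cassette origin at x = 0 to -2, y = 0, z = 25 mm in the press's frame, axes parallel to the press's, and the last 12 mm of its tail standing out of the mouth.
- cassette: loose die cassette, aluminium plate 16 mm thick, 130 mm long, about 0.35 kg, flat. Origin at its underside below the round die post (18 mm across, top 30 mm up). +x to its rounded nose at x = 30. Broad body 56 mm wide, x -40 to +30; tail 36 mm wide, x -100 (flat rear end) to -40; the step between is the shoulder that the catch clicks behind. Centre of mass near x = -25.
- catch (a joint): spring bolt of the press, in m: 0 = fully out (at rest, or clicked behind the shoulder), grows as it is pushed back to the press's +y; about 0.0045 while the broad body rides past it. Its bevel faces the mouth, its flat face (press x = -42 mm) faces the head. It takes 3 to 6 N to push back; sliding the cassette past it takes about 5 to 10 N.
- catch_nose (a point): upper inner tip of the spring bolt; at rest at x = -44, y = +22, z = 41 mm in the press's frame. It sits in a window in the +y rail.
- lever (a joint): hand lever of the press, rad: 0 = up at rest (held there by a return spring), grows as the lever swings down; stop at 1.10. At 0 the arm leans 1.05 rad above the horizontal towards the press's -x; at 1.10 it is about level, pointing to -x.
- lever_grip (a point): centre of the lever's round black grip, a cylinder 24 mm in diameter and 92 mm long, parallel to the press's y axis, free of the arm for 33 mm either side of this point; 309 mm above the bench when up. It moves on a 160 mm arc about lever_hinge; pushing straight down on it takes 6 to 12 N; let go, it springs up.
- lever_hinge (a point): point on the lever's pivot axis (axis along the press's y) level with the middle of the grip: x = 0, y = -130, z = 170 mm in the press's frame.
- tin: round tin 72 mm in diameter, 85 mm tall, standing; origin at the centre of its underside. Leave alone.
- mallet: white-headed mallet lying down, 270 mm long, head 54 mm in diameter; origin on the bench below its handle, 90 mm from the head's axis. Leave alone.
- bin: yellow open parts bin 160 x 100 x 70 mm with brass snaps; origin at the centre of its underside. Leave alone.

How it is judged:
By the outcome, as a careful person would: the job done as asked, in the order asked, and still so for the second after the job is handed in, with the robot touching nothing.
It also fails if it takes over 72 s, if anything falls off the work surface, if the arm or the gripper's body presses on something with over 40 N, if the wrist force passes 120 N, or if a joint passes its speed limit or range.

## Working session

There is one attempt and no reset: what is moved stays moved. The work goes in short steps, Python scripts to look and compute and a shell command to move; the robot and the scene stay as the last step left them, time stands still between calls to the robot, and variables do not carry over. Pictures are saved under pics/ and viewed, at most 10 in all, crops included, and the job is handed in when it is done.

```bash
ls; mkdir -p pics
python3 - <<'E'
from plant import bot, cams, sensors, ticket
import cv2
for n in("scene","top"):
    s=cams.snapshot(n); cv2.imwrite(f"pics/{n}0.png",s["frame"][:,:,::-1]); print(n,s["K"],s["distortion"],s["rvec"],s["tvec"])
s=sensors.state(); print(s)
E
```

```text
pics
plant.py
shift.py
scene [[347.36353814   0.         259.68106418]
 [  0.         347.36353814 192.19729854]
 [  0.           0.           1.        ]] [-0.00779667  0.          0.          0.          0.        ] [ 1.5187839   2.23235927 -0.74881005] [ 187.79775391 -375.88687848 1438.16125389]
top [[387.20483378   0.         257.37620693]
 [  0.         387.20483378 191.94713055]
 [  0.           0.           1.        ]] [0.00317665 0.         0.         0.         0.        ] [ 2.21293821 -2.16211578  0.04262501] [  44.65123528  614.82618687 1288.04897748]
{'t': 0.1, 'joint_pos': array([-8.77885687e-01,  3.59347674e-01,  1.11759121e-02, -3.03137751e-04,
       -1.22412758e+00, -2.88140720e-01]), 'qd': array([ 0.00066081, -0.00177509,  0.00133534,  0.00032011,  0.00097942,
        0.00106903]), 'effort': array([-1.50765412e-03, -5.84163094e+01,  2.93750703e+01,  7.01554611e+00,
        1.01432719e-02, -8.13707015e-05]), 'tool_pos': array([ 265.78013973, -620.29494813,  403.80726344]), 'ee_rot': array([[-9.19233612e-01, -3.93711847e-01, -7.40728994e-04],
       [-3.93712514e-01,  9.19232650e-01,  1.33851161e-03],
       [ 1.53914400e-04,  1.52203913e-03, -9.99998830e-01]]), 'ft_force': array([-0.5648675 , -0.555865  ,  0.04564195]), 'moment': array([ 0.04307694, -0.03639133, -0.02554212]), 'finger_force': 0.0, 'opening': 0.9965634046514362}
```

Run:
```python
import cv2
for n in("scene","top"):
    a=cv2.imread(f"pics/{n}0.png"); cv2.imwrite(f"pics/{n}0b.png",cv2.resize(a,(800,600),interpolation=cv2.INTER_CUBIC))
```

```text
(no output)
```

View pics/top0b.png

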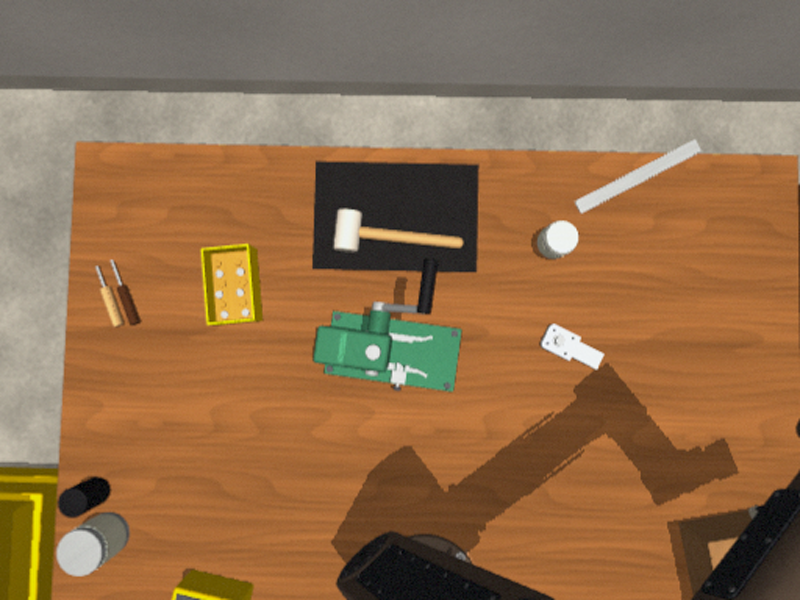

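View pics/scene0b.png

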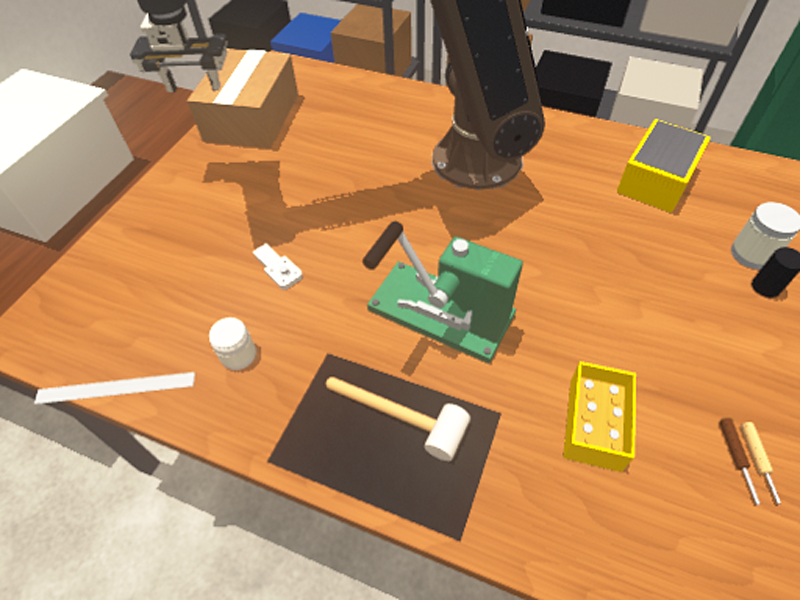

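The top view shows the press at about (390,345), with its mouth to the right, so press +x is about world +y. The cassette is at (572,346) with its nose to the left, and the mallet, tin and bin are clear of both. The scene view shows the lever up at (385,245) and the cassette at (278,267). Next I'll enlarge crops for the corners.

Run:
```python
import cv2,numpy as np
t=cv2.imread("pics/top0.png");s=cv2.imread("pics/scene0.png")
f=lambda a,x,y,w,h,k:cv2.resize(a[y:y+h,x:x+w],(w*k,h*k),interpolation=cv2.INTER_CUBIC)
# top: press (195,160,110,100)x4=440x400 ; cassette (340,200,50,42)x7=350x294
A=np.zeros((600,800,3),np.uint8)
c=f(t,196,162,110,95,4);A[:380,:440]=c
c=f(t,340,200,50,42,7);A[:294,445:795]=c
c=f(s,155,150,45,40,7);A[300:580,445:760]=c
cv2.imwrite("pics/c1.png",A)
cv2.imwrite("pics/c2.png",f(s,225,135,120,100,6))
```

```text
(no output)
```

View pics/c1.png

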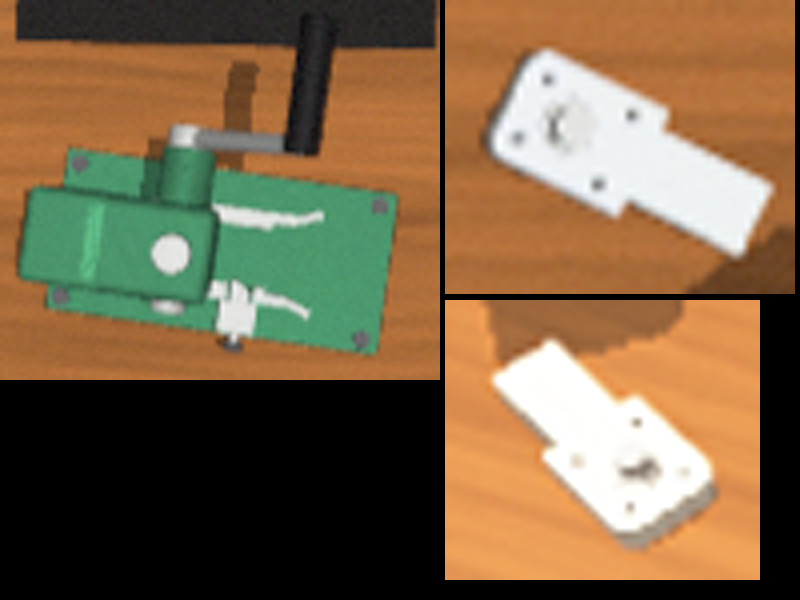

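View pics/c2.png

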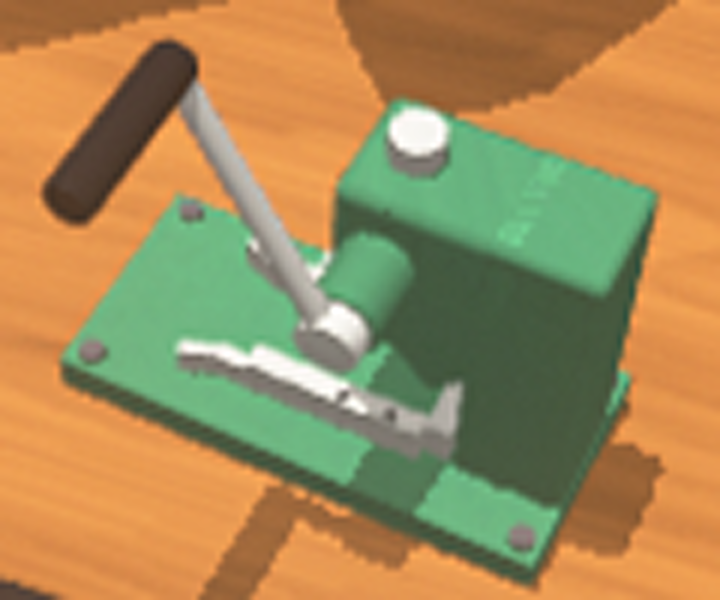

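The crops give clear corners for the base plate, the cassette's tail and shoulder, and the grip ends. I'll fit both poses from the two views together.

```bash
cat > h.py <<'E'
import numpy as np,cv2
from scipy.optimize import least_squares
from plant import bot, cams, sensors, ticket
def load(): return {n:{k:v for k,v in cams.snapshot(n).items()} for n in("scene","top")}
def proj(c,P): return cv2.projectPoints(np.float64(P),np.float64(c["rvec"]),np.float64(c["tvec"]),np.float64(c["K"]),np.float64(c["distortion"]))[0][:,0]
def W(p,P):
    c,s=np.cos(p[2]),np.sin(p[2]);P=np.float64(P);return np.c_[p[0]+c*P[:,0]-s*P[:,1],p[1]+s*P[:,0]+c*P[:,1],P[:,2]]
def px(crop,pts): x0,y0,k,ox,oy=crop;p=np.float64(pts)-[ox,oy];return (p+.5)/k-.5+[x0,y0]
def fit(obs,p0):
    f=lambda p:np.concatenate([(proj(c,W(p,P))-u).ravel() for c,P,u in obs])
    r=least_squares(f,p0,loss='soft_l1');return r.x,r.fun.reshape(-1,2)
E
python3 - <<'E'
from h import *
C=load();T,S=C["top"],C["scene"]
np.set_printoptions(precision=2,suppress=True)
B=[(-170,-68,25),(-170,68,25),(110,-68,25),(110,68,25)]
ot=(T,B,px((196,162,4,0,0),[(397,196),(377,353),(68,150),(48,308)]))
os=(S,B,px((225,135,6,0,0),[(62,362),(180,197),(533,571),(628,377)]))
for o in([ot],[os],[ot,os]): print("press",*fit(o,[600,0,1.5]))
p,_=fit([ot,os],[600,0,1.5])
G=W(p,[(-80,-130-46,309),(-80,-130+46,309)])
print(G,proj(S,G),px((225,135,6,0,0),[(70,200),(170,60)]),proj(T,G),px((196,162,4,0,0),[(318,22),(302,145)]))
Q=[(-100,-18,16),(-100,18,16),(-40,-28,16),(-40,28,16)]
ct=(T,Q,px((340,200,7,445,0),[(773,187),(740,257),(668,108),(618,216)]))
cs=(S,Q,px((155,150,7,445,300),[(495,380),(552,340),(545,455),(635,395)]))
for o in([ct],[cs],[ct,cs]): print("cass",*fit(o,[600,-300,1]))
E
```

```text
press [507.44 106.86   1.46] [[ 0.59 -0.73]
 [ 0.29  0.69]
 [-0.14 -0.47]
 [-0.87  0.46]]
press [511.08 108.77   1.46] [[-0.98 -0.01]
 [-0.35 -0.72]
 [ 0.23  0.23]
 [ 1.17  0.08]]
press [509.17 107.76   1.46] [[ 0.37 -1.13]
 [-0.03  0.28]
 [-0.33 -1.06]
 [-1.16 -0.15]
 [-1.04 -0.45]
 [-0.5  -1.14]
 [ 0.16 -0.42]
 [ 1.   -0.53]]
[[674.97   8.32 309.  ]
 [583.56  18.75 309.  ]] [[234.   170.62]
 [252.93 145.53]] [[236.25 167.92]
 [252.92 144.58]] [[275.72 163.1 ]
 [270.98 197.84]] [[275.12 167.12]
 [271.12 197.88]]
cass [ 535.94 -276.83  -17.73] [[ 0.02  0.01]
 [-0.04 -0.35]
 [ 0.16  0.42]
 [-0.14 -0.06]]
cass [ 535.31 -275.3     1.14] [[-0.23 -0.18]
 [ 0.03  0.29]
 [-0.05 -0.08]
 [ 0.26 -0.02]]
cass [ 535.59 -276.25    1.13] [[-0.09 -0.11]
 [-0.07 -0.44]
 [-0.04  0.41]
 [-0.22 -0.01]
 [-0.27 -0.38]
 [ 0.04  0.14]
 [-0.28 -0.21]
 [ 0.13 -0.05]]
```

```bash
cat >> h.py <<'E'
PRESS=np.array([509.2,107.8,1.46]); CASS=np.array([535.6,-276.3,1.13])
def go(xyz,yang):
    "xyz: world grasp point; yang: world angle wanted for tool y (mod pi). Rotation about tool z first, then shift in the turned tool axes"
    s=sensors.state();R=s["ee_rot"];d=np.array([xyz[0],xyz[1],xyz[2]+159])-s["tool_pos"]
    a=np.arctan2(R[1,1],R[0,1]);da=(yang-a+np.pi/2)%np.pi-np.pi/2
    a+=da;y=np.array([np.cos(a),np.sin(a)]);x=np.array([y[1],-y[0]])*-1
    x=np.cross([y[0],y[1],0],[0,0,-1])[:2]
    print("t",round(s["t"],2),"tcp",s["tool_pos"].round(1),"F",s["ft_force"].round(1),"open",round(s["opening"],3),"rz(tool) %.3f dx %.1f dy %.1f dz %.1f"%(-da,d[:2]@x,d[:2]@y,-d[2]),"tilt",R[:2,2].round(4))
E
python3 - <<'E'
from h import *
C=load();np.set_printoptions(precision=3,suppress=True)
B=[(-170,-68,25),(-170,68,25),(110,-68,25),(110,68,25)]
p,_=fit([(C["top"],B,px((196,162,4,0,0),[(397,196),(377,353),(68,150),(48,308)])),(C["scene"],B,px((225,135,6,0,0),[(62,362),(180,197),(533,571),(628,377)]))],[600,0,1.5])
Q=[(-100,-18,16),(-100,18,16),(-40,-28,16),(-40,28,16)]
q,_=fit([(C["top"],Q,px((340,200,7,445,0),[(773,187),(740,257),(668,108),(618,216)])),(C["scene"],Q,px((155,150,7,445,300),[(495,380),(552,340),(545,455),(635,395)]))],[600,-300,1])
print(p,q); g=W(q,[(-55,0,0)])[0]; print(g); go([g[0],g[1],21],q[2]+np.pi/2)
E
```

```text
[509.169 107.756   1.457] [ 535.592 -276.25     1.129]
[ 512.061 -325.962    0.   ]
t 0.3 tcp [ 265.8 -620.4  404.4] F [-1.   0.1 -0.2] open 0.998 rz(tool) -0.724 dx -371.5 dy -96.6 dz 224.4 tilt [-0.  0.]
```

```bash
echo '[[[0,0,20],[0,0,-0.145],1],[[0,0,20],[0,0,-0.145],1],[[0,0,20],[0,0,-0.145],1],[[0,0,20],[0,0,-0.145],1],[[0,0,20],[0,0,-0.144],1]]' > rows.txt && python3 shift.py rows.txt ; echo '[[[-46,-12,0],[0,0,0],1],[[-46,-12,0],[0,0,0],1],[[-46,-12,0],[0,0,0],1],[[-46,-12,0],[0,0,0],1],[[-46,-12,0],[0,0,0],1],[[-46,-12,0],[0,0,0],1],[[-46,-12,0],[0,0,0],1],[[-46,-12,0],[0,0,0],1],[[0,0,40],[0,0,0],1],[[0,0,20],[0,0,0],1]]' > rows.txt && python3 shift.py rows.txt; python3 -c "
from h import *
go([512.1,-326,21],1.129+np.pi/2)"
```

```text
t: 0.8
tool_pos: [265.8, -620.4, 303.9]
ee_rot: [[-0.422, -0.906, 0.0], [-0.906, 0.422, -0.0], [-0.0, -0.0, -1.0]]
ft_force: [0.6, 1.4, -0.2]
opening: 1.001
finger_force: 0.0
t: 1.8
tool_pos: [510.5, -327.0, 242.8]
ee_rot: [[-0.426, -0.905, -0.001], [-0.905, 0.426, 0.001], [-0.0, 0.001, -1.0]]
ft_force: [-1.6, -0.6, -0.8]
opening: 0.999
finger_force: 0.0
t 1.8 tcp [ 510.5 -327.   242.8] F [-1.6 -0.6 -0.8] open 0.999 rz(tool) 0.002 dx -1.5 dy -1.0 dz 62.8 tilt [-0.0008  0.0009]
```

```bash
echo '[[[-3,-0.6,20],[0,0,0],1],[[0,0,20],[0,0,0],1],[[0,0,12],[0,0,0],1],[[0,0,6],[0,0,0],1],[[0,0,3],[0,0,0],1],[[0,0,0],[0,0,0],1]]' > rows.txt && python3 shift.py rows.txt
python3 - <<'E'
from h import *
go([512.1,-326,21],1.129+np.pi/2)
C=load();f=lambda a,x,y,w,h,k:cv2.resize(a[y:y+h,x:x+w,::-1],(w*k,h*k),interpolation=cv2.INTER_CUBIC)
A=np.zeros((600,800,3),np.uint8);A[:560,:400]=f(C["top"]["frame"],330,190,50,70,8);A[:560,400:800]=f(C["scene"]["frame"],150,135,50,70,8)
cv2.imwrite("pics/g1.png",A)
E
```

```text
t: 2.4
tool_pos: [512.0, -326.6, 183.9]
ee_rot: [[-0.428, -0.904, 0.0], [-0.904, 0.428, -0.0], [0.0, -0.0, -1.0]]
ft_force: [-0.1, 0.2, 0.3]
opening: 0.996
finger_force: 0.0
t 2.4 tcp [ 512.  -326.6  183.9] F [-0.1  0.2  0.3] open 0.996 rz(tool) -0.000 dx -0.6 dy 0.1 dz 3.9 tilt [ 0.0003 -0.0002]
```

View pics/g1.png

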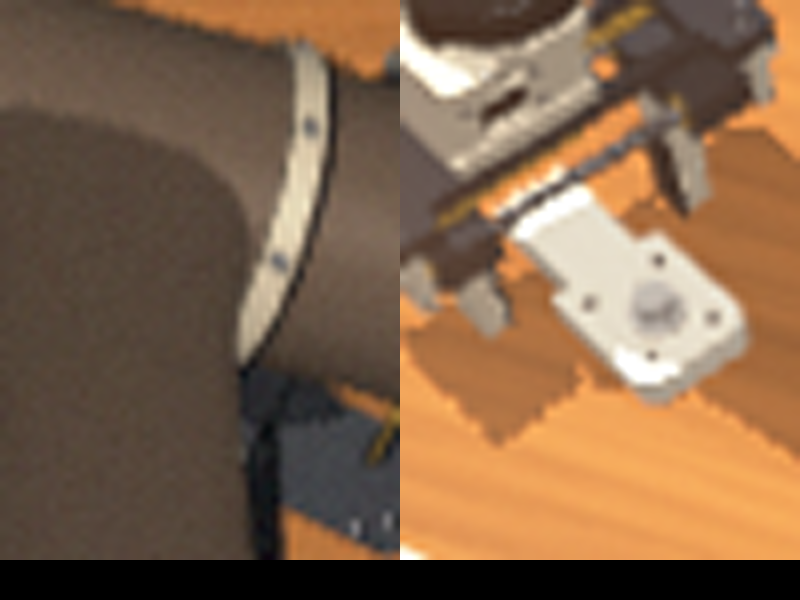

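The fingers, at (490,300) and (690,180), straddle the tail and the cassette is centred between them. Now I'll go down and grip.

```bash
echo '[[[0,0,2],[0,0,0],1],[[0,0,2],[0,0,0],1],[[0,0,0],[0,0,0],0.3],[[0,0,0],[0,0,0],0.3],[[0,0,0],[0,0,0],0.3],[[0,0,0],[0,0,0],0.3]]' > rows.txt && python3 shift.py rows.txt 20; echo '[[[0,0,0],[0,0,0],0],[[0,0,0],[0,0,0],0],[[0,0,0],[0,0,0],0],[[0,0,0],[0,0,0],0]]' > rows.txt && python3 shift.py rows.txt 50
```

```text
t: 3.1
tool_pos: [511.9, -326.4, 179.7]
ee_rot: [[-0.428, -0.904, 0.0], [-0.904, 0.428, -0.0], [-0.0, -0.0, -1.0]]
ft_force: [0.4, 0.2, -0.1]
opening: 0.701
finger_force: 0.0
t: 3.5
tool_pos: [511.9, -326.4, 179.7]
ee_rot: [[-0.428, -0.904, 0.0], [-0.904, 0.428, -0.0], [-0.0, -0.0, -1.0]]
ft_force: [-0.7, -0.3, -0.0]
opening: 0.401
finger_force: 50.0
```

```bash
echo '[[[0,0,-10],[0,0,0],0],[[0,0,-20],[0,0,0],0],[[0,0,-30],[0,0,0],0],[[0,0,0],[0,0,0],0]]' > rows.txt && python3 shift.py rows.txt
python3 - <<'E'
from h import *
g=W([509.2,107.8,1.457],[(-200,0,0)])[0]; print(g); go([g[0],g[1],80],1.457+np.pi/2)
C=load();f=lambda a,x,y,w,h,k:cv2.resize(a[y:y+h,x:x+w,::-1],(w*k,h*k),interpolation=cv2.INTER_CUBIC)
cv2.imwrite("pics/g2.png",f(C["scene"]["frame"],140,110,100,80,7))
E
```

```text
t: 3.9
tool_pos: [513.1, -326.9, 244.0]
ee_rot: [[-0.427, -0.904, 0.006], [-0.904, 0.427, -0.002], [-0.0, -0.006, -1.0]]
ft_force: [1.4, -0.4, -2.5]
opening: 0.403
finger_force: 50.0
[486.48982343 -90.90643643   0.        ]
t 3.9 tcp [ 513.1 -326.9  244. ] F [ 1.4 -0.4 -2.5] open 0.403 rz(tool) -0.327 dx -231.5 dy 53.3 dz 5.0 tilt [ 0.0057 -0.0024]
```

View pics/g2.png

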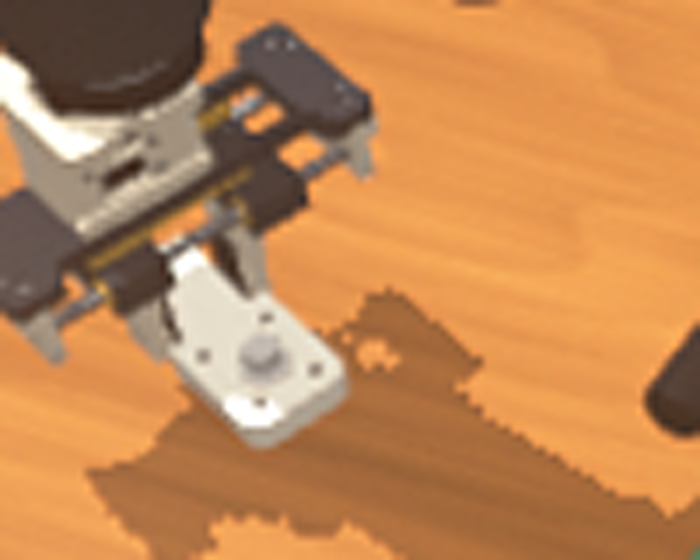

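The cassette is lifted and held level, with its post at (262,350) in the crop. Now over to the press.

```bash
echo '[[[0,0,1],[0,0,-0.08],0],[[0,0,1],[0,0,-0.08],0],[[0,0,1],[0,0,-0.08],0],[[0,0,1],[0,0,-0.087],0],[[-38,9,0],[0,0,0],0],[[-38,9,0],[0,0,0],0],[[-38,9,0],[0,0,0],0],[[-38,9,0],[0,0,0],0],[[-38,9,0],[0,0,0],0],[[-38,8,0],[0,0,0],0]]' > rows.txt && python3 shift.py rows.txt; echo '[[[-3.5,0,0],[0,0,0],0],[[0,0,10],[0,0,0],0],[[0,0,10],[0,0,0],0],[[0,0,6],[0,0,0],0],[[0,0,0],[0,0,0],0]]' > rows.txt && python3 shift.py rows.txt
python3 - <<'E'
from h import *
go([486.5,-90.9,50.7],1.457+np.pi/2)
C=load();f=lambda a,x,y,w,h,k:cv2.resize(a[y:y+h,x:x+w,::-1],(w*k,h*k),interpolation=cv2.INTER_CUBIC)
A=np.zeros((600,800,3),np.uint8);A[:,:480]=f(C["scene"]["frame"],200,115,80,100,6);A[:400,480:]=f(C["top"]["frame"],240,180,80,100,4)
cv2.imwrite("pics/g3.png",A)
E
```

```text
t: 5.0
tool_pos: [484.1, -92.5, 234.7]
ee_rot: [[-0.115, -0.993, -0.002], [-0.993, 0.115, -0.0], [0.0, 0.002, -1.0]]
ft_force: [1.1, 1.2, -3.1]
opening: 0.405
finger_force: 50.0
t: 5.5
tool_pos: [485.0, -91.4, 207.9]
ee_rot: [[-0.117, -0.993, -0.003], [-0.993, 0.117, -0.001], [0.001, 0.003, -1.0]]
ft_force: [-0.0, -0.9, -3.5]
opening: 0.406
finger_force: 50.0
t 5.5 tcp [485.  -91.4 207.9] F [-0.  -0.9 -3.5] open 0.406 rz(tool) -0.003 dx -0.7 dy -1.4 dz -1.8 tilt [-0.0034 -0.0006]
```

View pics/g3.png

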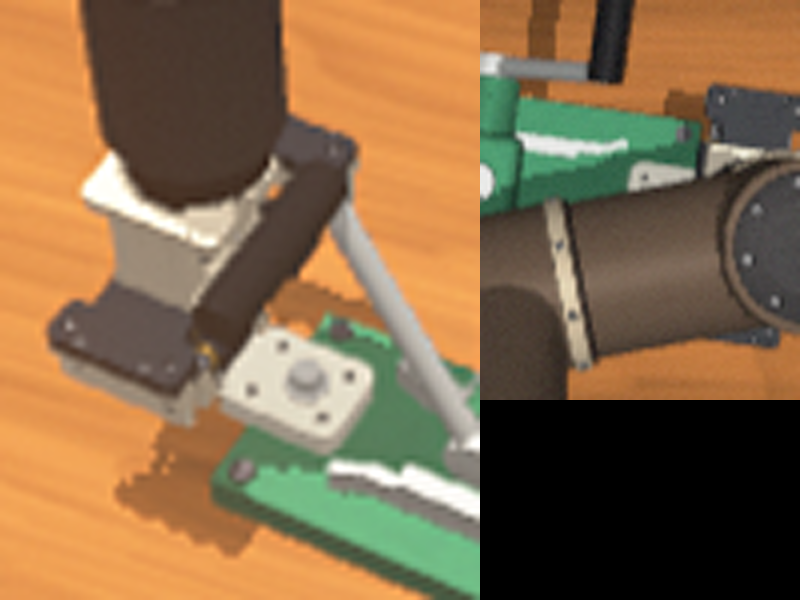

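The cassette hangs over the apron with its nose end at (330,440) and its post at (306,371). It is close to lined up between the rails. I'll work out the offset within this same camera view.

Run:
```python
from h import *
np.set_printoptions(precision=2,suppress=True)
C=load();T,S=C["top"],C["scene"]
def back(c,u,z):
    n=cv2.undistortPoints(np.float64(u)[:,None],np.float64(c["K"]),np.float64(c["distortion"]))[:,0]
    R=cv2.Rodrigues(np.float64(c["rvec"]))[0];o=-R.T@np.float64(c["tvec"]).ravel();d=np.c_[n,np.ones(len(n))]@R
    return o+d*((z-o[2])/d[:,2])[:,None]
def loc(p,X): c,s=np.cos(p[2]),np.sin(p[2]);d=X[:,:2]-p[:2];return d@np.array([[c,-s],[s,c]])
# holes in cassette frame
print(loc((535.94,-276.83,1.13),back(T,px((340,200,7,445,0),[(547,79),(632,115),(598,184),(517,138)]),16)))
print(loc((535.3,-275.3,1.14),back(S,px((155,150,7,445,300),[(577,461),(637,422),(684,471),(630,508)]),16)))
cr=(200,115,6,0,0)
Z=32.2
X=back(S,px(cr,[(283,345),(349,377),(322,417),(251,390)]),Z+16);P=back(S,px(cr,[(306,371)]),Z+30)
print("holes",X,"mean",X.mean(0),"post",P)
B=back(S,px(cr,[(213,490),(328,318)]),25);print("plate mouth edge",B,B.mean(0))
# scene-only earlier estimate
p=(511.08,108.77,1.457);print("in press frame: holes",loc(p,X),"post",loc(p,P),"corners",loc(p,B))
s=sensors.state();R=s["ee_rot"];print("tool grasp",s["tool_pos"]+159*R[:,2], "press-est scene", loc(p,(s["tool_pos"]+159*R[:,2])[None]))
# post expected from tool
a=np.arctan2(R[1,1],R[0,1])-np.pi/2;g=s["tool_pos"]+159*R[:,2];print("yaw",a,"post by tool",g[:2]+55*np.array([np.cos(a),np.sin(a)]))
```

```text
[[ 18.39 -15.32]
 [-25.3  -17.98]
 [-25.14  18.89]
 [ 18.89  16.44]]
[[-25.26 -18.89]
 [-25.18  17.43]
 [ 16.99  15.33]
 [ 17.44 -17.56]]
holes [[472.81 -58.3   48.2 ]
 [480.74 -15.64  48.2 ]
 [511.66 -18.84  48.2 ]
 [508.4  -62.08  48.2 ]] mean [493.4  -38.72  48.2 ] post [[495.61 -34.36  62.2 ]]
plate mouth edge [[562.58 -62.24  25.  ]
 [427.6  -50.67  25.  ]] [495.09 -56.45  25.  ]
in press frame: holes [[-170.33   19.05]
 [-127.05   16.02]
 [-126.72  -15.06]
 [-170.04  -16.74]] post [[-143.96   -0.88]] corners [[-164.06  -70.59]
 [-167.88   64.84]]
tool grasp [485.92 -90.83  50.72] press-est scene [[-201.17    2.33]]
yaw 1.4549673694262273 post by tool [492.27 -36.2 ]
```

```bash
echo '[[[-5,-0.5,1],[0,0,0],0],[[-5,0,1],[0,0,0],0],[[-5,0,1],[0,0,0],0],[[0,0,1],[0,0,0],0],[[0,0,0.5],[0,0,0],0],[[0,0,0],[0,0,0],0]]' > rows.txt && python3 shift.py rows.txt;  echo '[[[0,0,1],[0,0,0],0],[[0,0,0],[0,0,0],0]]' > rows.txt && python3 shift.py rows.txt;echo '[[[0,0,1],[0,0,0],0],[[0,0,0],[0,0,0],0]]' > rows.txt && python3 shift.py rows.txt; python3 -c "
from h import *
g=W([509.2,107.8,1.457],[(-185,0,0)])[0]
go([g[0],g[1],45.7],1.457+np.pi/2)"
```

```text
t: 6.3
tool_pos: [487.9, -75.4, 205.1]
ee_rot: [[-0.114, -0.993, -0.0], [-0.993, 0.114, -0.0], [0.0, 0.0, -1.0]]
ft_force: [-1.0, -0.5, -2.9]
opening: 0.404
finger_force: 50.0
t: 6.5
tool_pos: [487.9, -75.5, 204.6]
ee_rot: [[-0.115, -0.993, 0.0], [-0.993, 0.115, 0.0], [-0.0, -0.0, -1.0]]
ft_force: [-2.3, 1.2, 2.6]
opening: 0.408
finger_force: 50.0
t: 6.7
tool_pos: [487.9, -75.6, 204.4]
ee_rot: [[-0.114, -0.993, 0.0], [-0.993, 0.114, -0.0], [0.0, -0.0, -1.0]]
ft_force: [-7.0, 1.1, 14.6]
opening: 0.406
finger_force: 50.0
t 6.7 tcp [487.9 -75.6 204.4] F [-7.   1.1 14.6] open 0.406 rz(tool) -0.001 dx 0.4 dy -0.3 dz -0.3 tilt [ 0.0004 -0.0001]
```

```bash
echo '[[[0,0,-1],[0,0,0],0],[[-3,0,0],[0,0,0],0],[[-3,0,0],[0,0,0],0],[[-2,0,0],[0,0,0],0],[[0,0,0],[0,0,0],0]]' > rows.txt && python3 shift.py rows.txt;echo '[[[-2,0,0],[0,0,0],0],[[-2,0,0],[0,0,0],0],[[0,0,0],[0,0,0],0]]' > rows.txt && python3 shift.py rows.txt;  echo '[[[-2,0,0],[0,0,0],0],[[-2,0,0],[0,0,0],0],[[0,0,0],[0,0,0],0]]' > rows.txt && python3 shift.py rows.txt; echo '[[[-2,0,0],[0,0,0],0],[[-2,0,0],[0,0,0],0],[[0,0,0],[0,0,0],0]]' > rows.txt && python3 shift.py rows.txt
```

```text
t: 7.2
tool_pos: [489.3, -67.5, 204.6]
ee_rot: [[-0.114, -0.993, 0.001], [-0.993, 0.114, -0.0], [0.0, -0.001, -1.0]]
ft_force: [-1.2, -2.4, 6.8]
opening: 0.405
finger_force: 50.0
t: 7.5
tool_pos: [489.8, -63.5, 204.6]
ee_rot: [[-0.114, -0.993, 0.001], [-0.993, 0.114, -0.0], [0.0, -0.001, -1.0]]
ft_force: [-0.5, -2.5, 6.1]
opening: 0.404
finger_force: 50.0
t: 7.8
tool_pos: [490.2, -59.5, 204.6]
ee_rot: [[-0.114, -0.993, 0.001], [-0.993, 0.114, -0.0], [0.0, -0.001, -1.0]]
ft_force: [-0.7, -2.4, 6.6]
opening: 0.402
finger_force: 50.0
t: 8.1
tool_pos: [490.7, -55.6, 204.6]
ee_rot: [[-0.114, -0.993, 0.001], [-0.993, 0.114, -0.0], [0.0, -0.001, -1.0]]
ft_force: [-1.5, -2.9, 6.5]
opening: 0.405
finger_force: 50.0
```

```bash
for i in 1; do echo '[[[-2,0,0],[0,0,0],0],[[-2,0,0],[0,0,0],0],[[-2,0,0],[0,0,0],0],[[0,0,0],[0,0,0],0]]' > rows.txt && python3 shift.py rows.txt; done; echo '[[[-2,0,0],[0,0,0],0],[[-2,0,0],[0,0,0],0],[[-2,0,0],[0,0,0],0],[[0,0,0],[0,0,0],0]]' > rows.txt && python3 shift.py rows.txt;echo '[[[-2,0,0],[0,0,0],0],[[-2,0,0],[0,0,0],0],[[-2,0,0],[0,0,0],0],[[0,0,0],[0,0,0],0]]' > rows.txt && python3 shift.py rows.txt
python3 - <<'E'
from h import *
g=W([509.2,107.8,1.457],[(-145,0,0)])[0]
go([g[0],g[1],45.7],1.457+np.pi/2)
E
```

```text
t: 8.5
tool_pos: [491.4, -49.6, 204.6]
ee_rot: [[-0.114, -0.993, 0.001], [-0.993, 0.114, -0.0], [0.0, -0.001, -1.0]]
ft_force: [-0.3, -2.2, 6.1]
opening: 0.406
finger_force: 50.0
t: 8.9
tool_pos: [492.0, -43.7, 204.6]
ee_rot: [[-0.114, -0.993, 0.001], [-0.993, 0.114, -0.0], [0.0, -0.001, -1.0]]
ft_force: [-1.3, -2.8, 5.8]
opening: 0.407
finger_force: 50.0
t: 9.3
tool_pos: [492.7, -37.7, 204.6]
ee_rot: [[-0.114, -0.993, 0.001], [-0.993, 0.114, -0.0], [0.0, -0.001, -1.0]]
ft_force: [-1.4, -3.1, 6.4]
opening: 0.404
finger_force: 50.0
t 9.3 tcp [492.7 -37.7 204.6] F [-1.4 -3.1  6.4] open 0.404 rz(tool) -0.001 dx -1.4 dy 0.1 dz -0.1 tilt [ 0.0007 -0.0005]
```

```bash
echo '[[[-2,0,0],[0,0,0],0],[[-2,0,0],[0,0,0],0],[[-2,0,0],[0,0,0],0],[[0,0,0],[0,0,0],0]]' > rows.txt && python3 shift.py rows.txt; echo '[[[-2,0,0],[0,0,0],0],[[-2,0,0],[0,0,0],0],[[-2,0,0],[0,0,0],0],[[0,0,0],[0,0,0],0]]' > rows.txt && python3 shift.py rows.txt;echo '[[[-2,0,0],[0,0,0],0],[[-2,0,0],[0,0,0],0],[[-2,0,0],[0,0,0],0],[[0,0,0],[0,0,0],0]]' > rows.txt && python3 shift.py rows.txt
```

```text
t: 9.7
tool_pos: [493.4, -31.7, 204.6]
ee_rot: [[-0.114, -0.993, 0.001], [-0.993, 0.114, -0.0], [0.0, -0.001, -1.0]]
ft_force: [-2.0, -3.3, 6.5]
opening: 0.403
finger_force: 50.0
t: 10.1
tool_pos: [494.1, -25.8, 204.6]
ee_rot: [[-0.114, -0.993, 0.001], [-0.993, 0.114, -0.0], [0.0, -0.001, -1.0]]
ft_force: [-1.7, -3.9, 6.3]
opening: 0.409
finger_force: 50.0
t: 10.5
tool_pos: [494.8, -20.3, 204.6]
ee_rot: [[-0.114, -0.993, 0.001], [-0.993, 0.114, -0.001], [0.001, -0.001, -1.0]]
ft_force: [1.4, -8.4, 5.2]
opening: 0.408
finger_force: 50.0
```

```bash
echo '[[[0,0,0],[0,0,0],0.55],[[0,0,0],[0,0,0],0.7],[[0,0,0],[0,0,0],0.8],[[0,0,-10],[0,0,0],0.8],[[0,0,-30],[0,0,0],0.8],[[20,0,0],[0,0,0],0.3],[[40,0,0],[0,0,0],0],[[2,0,0],[0,0,0],0],[[0,0,0],[0,0,0],0]]' > rows.txt && python3 shift.py rows.txt; echo '[[[0,0,0],[0,0,0],0],[[0,0,0],[0,0,0],0],[[0,0,0],[0,0,0],0],[[0,0,0],[0,0,0],0]]' > rows.txt && python3 shift.py rows.txt 30
python3 - <<'E'
from h import *
g=W([509.2,107.8,1.457],[(-190,0,0)])[0]
go([g[0],g[1],47.7],1.457+np.pi/2)
E
```

```text
t: 11.4
tool_pos: [487.2, -82.1, 244.8]
ee_rot: [[-0.117, -0.993, 0.001], [-0.993, 0.117, 0.0], [-0.0, -0.001, -1.0]]
ft_force: [0.3, -0.2, 0.4]
opening: 0.496
finger_force: 0.0
t: 11.8
tool_pos: [487.4, -81.0, 244.1]
ee_rot: [[-0.114, -0.993, -0.0], [-0.993, 0.114, -0.0], [0.0, 0.0, -1.0]]
ft_force: [-0.0, -0.8, 0.5]
opening: 0.134
finger_force: 0.0
t 11.8 tcp [487.4 -81.  244.1] F [-0.  -0.8  0.5] open 0.134 rz(tool) -0.000 dx -0.0 dy -0.3 dz 37.4 tilt [-0.0001 -0.    ]
```

```bash
echo '[[[0,0,12],[0,0,0],0],[[0,0,12],[0,0,0],0],[[0,0,8],[0,0,0],0],[[0,0,5],[0,0,0],0],[[0,0,0],[0,0,0],0]]' > rows.txt && python3 shift.py rows.txt; echo '[[[-2,0,0],[0,0,0],0],[[-2,0,0],[0,0,0],0],[[0,0,0],[0,0,0],0]]' > rows.txt && python3 shift.py rows.txt;echo '[[[-2,0,0],[0,0,0],0],[[-2,0,0],[0,0,0],0],[[0,0,0],[0,0,0],0]]' > rows.txt && python3 shift.py rows.txt;echo '[[[-2,0,0],[0,0,0],0],[[-2,0,0],[0,0,0],0],[[0,0,0],[0,0,0],0]]' > rows.txt && python3 shift.py rows.txt
```

```text
t: 12.3
tool_pos: [487.1, -81.4, 206.6]
ee_rot: [[-0.115, -0.993, -0.001], [-0.993, 0.115, -0.0], [0.0, 0.001, -1.0]]
ft_force: [0.3, 0.1, 0.4]
opening: 0.004
finger_force: 0.0
t: 12.6
tool_pos: [487.9, -77.2, 207.6]
ee_rot: [[-0.114, -0.993, 0.001], [-0.993, 0.114, 0.0], [-0.0, -0.001, -1.0]]
ft_force: [0.1, 0.8, 0.4]
opening: 0.006
finger_force: 0.0
t: 12.9
tool_pos: [488.0, -74.1, 207.5]
ee_rot: [[-0.115, -0.993, -0.001], [-0.993, 0.115, -0.001], [0.001, 0.0, -1.0]]
ft_force: [0.5, -6.3, 2.5]
opening: 0.007
finger_force: 3.3
t: 13.2
tool_pos: [488.4, -70.3, 207.4]
ee_rot: [[-0.115, -0.993, -0.001], [-0.993, 0.115, -0.001], [0.001, 0.001, -1.0]]
ft_force: [-0.6, -8.0, 2.3]
opening: 0.005
finger_force: 3.9
```

```bash
echo '[[[-3,0,0],[0,0,0],0],[[-3,0,0],[0,0,0],0],[[-3,0,0],[0,0,0],0],[[-3,0,0],[0,0,0],0],[[0,0,0],[0,0,0],0]]' > rows.txt && python3 shift.py rows.txt;echo '[[[-3,0,0],[0,0,0],0],[[-3,0,0],[0,0,0],0],[[-3,0,0],[0,0,0],0],[[-3,0,0],[0,0,0],0],[[0,0,0],[0,0,0],0]]' > rows.txt && python3 shift.py rows.txt; echo '[[[-3,0,0],[0,0,0],0],[[-3,0,0],[0,0,0],0],[[-3,0,0],[0,0,0],0],[[-3,0,0],[0,0,0],0],[[0,0,0],[0,0,0],0]]' > rows.txt && python3 shift.py rows.txt
python3 - <<'E'
from h import *
g=W([509.2,107.8,1.457],[(-110,0,0)])[0]
go([g[0],g[1],47.7],1.457+np.pi/2)
E
```

```text
t: 13.7
tool_pos: [489.8, -58.1, 207.5]
ee_rot: [[-0.115, -0.993, -0.001], [-0.993, 0.115, -0.001], [0.001, 0.0, -1.0]]
ft_force: [-0.3, -5.5, 2.9]
opening: 0.006
finger_force: 2.9
t: 14.2
tool_pos: [491.3, -46.1, 207.5]
ee_rot: [[-0.115, -0.993, -0.0], [-0.993, 0.115, -0.001], [0.001, 0.0, -1.0]]
ft_force: [0.3, -5.5, 1.6]
opening: 0.006
finger_force: 2.6
t: 14.7
tool_pos: [492.8, -34.1, 207.4]
ee_rot: [[-0.115, -0.993, 0.0], [-0.993, 0.115, -0.001], [0.001, -0.0, -1.0]]
ft_force: [0.1, -4.5, 0.6]
opening: 0.003
finger_force: 2.3
t 14.7 tcp [492.8 -34.1 207.4] F [ 0.1 -4.5  0.6] open 0.003 rz(tool) -0.001 dx -32.8 dy -0.1 dz 0.7 tilt [ 0.     -0.0008]
```

Moving at 5 N, with about 33 mm to go. I'll push on and shorten the steps near the stop.

```bash
echo '[[[-3,0,0],[0,0,0],0],[[-3,0,0],[0,0,0],0],[[-3,0,0],[0,0,0],0],[[-3,0,0],[0,0,0],0],[[0,0,0],[0,0,0],0]]' > rows.txt && python3 shift.py rows.txt; echo '[[[-3,0,0],[0,0,0],0],[[-3,0,0],[0,0,0],0],[[-3,0,0],[0,0,0],0],[[-2,0,0],[0,0,0],0],[[0,0,0],[0,0,0],0]]' > rows.txt && python3 shift.py rows.txt; echo '[[[-1,0,0],[0,0,0],0],[[-1,0,0],[0,0,0],0],[[-1,0,0],[0,0,0],0],[[0,0,0],[0,0,0],0]]' > rows.txt && python3 shift.py rows.txt;echo '[[[-1,0,0],[0,0,0],0],[[-1,0,0],[0,0,0],0],[[0,0,0],[0,0,0],0]]' > rows.txt && python3 shift.py rows.txt
```

```text
t: 15.2
tool_pos: [494.4, -22.1, 207.5]
ee_rot: [[-0.115, -0.993, 0.0], [-0.993, 0.115, -0.001], [0.0, -0.001, -1.0]]
ft_force: [1.6, -4.6, 1.8]
opening: 0.007
finger_force: 2.2
t: 15.7
tool_pos: [495.7, -11.1, 207.5]
ee_rot: [[-0.114, -0.993, 0.001], [-0.993, 0.114, -0.0], [0.0, -0.001, -1.0]]
ft_force: [0.7, -4.6, 1.5]
opening: 0.004
finger_force: 2.1
t: 16.1
tool_pos: [496.0, -8.3, 207.5]
ee_rot: [[-0.115, -0.993, 0.001], [-0.993, 0.115, -0.0], [0.0, -0.001, -1.0]]
ft_force: [2.0, -5.8, 0.7]
opening: 0.006
finger_force: 2.7
t: 16.4
tool_pos: [496.3, -6.3, 207.5]
ee_rot: [[-0.115, -0.993, 0.001], [-0.993, 0.115, -0.0], [0.0, -0.001, -1.0]]
ft_force: [2.4, -6.3, -0.1]
opening: 0.004
finger_force: 2.7
```

```bash
echo '[[[-1,0,0],[0,0,0],0],[[-1,0,0],[0,0,0],0],[[0,0,0],[0,0,0],0]]' > rows.txt && python3 shift.py rows.txt;echo '[[[-1,0,0],[0,0,0],0],[[-0.5,0,0],[0,0,0],0],[[0,0,0],[0,0,0],0]]' > rows.txt && python3 shift.py rows.txt; echo '[[[-1,0,0],[0,0,0],0],[[0,0,0],[0,0,0],0]]' > rows.txt && python3 shift.py rows.txt; echo '[[[-1,0,0],[0,0,0],0],[[0,0,0],[0,0,0],0]]' > rows.txt && python3 shift.py rows.txt
```

```text
t: 16.7
tool_pos: [496.3, -4.1, 207.4]
ee_rot: [[-0.115, -0.993, 0.0], [-0.993, 0.115, -0.0], [0.0, -0.0, -1.0]]
ft_force: [0.8, -2.0, 1.2]
opening: 0.003
finger_force: 1.2
t: 17.0
tool_pos: [496.3, -2.5, 207.2]
ee_rot: [[-0.115, -0.993, -0.0], [-0.993, 0.115, -0.0], [0.0, 0.0, -1.0]]
ft_force: [-0.5, -2.3, 1.9]
opening: 0.008
finger_force: 1.4
t: 17.2
tool_pos: [496.3, -2.0, 207.2]
ee_rot: [[-0.115, -0.993, -0.001], [-0.993, 0.115, -0.001], [0.001, 0.001, -1.0]]
ft_force: [0.6, -7.6, 2.3]
opening: 0.007
finger_force: 3.8
t: 17.4
tool_pos: [496.3, -1.7, 207.2]
ee_rot: [[-0.115, -0.993, -0.001], [-0.993, 0.115, -0.002], [0.002, 0.001, -1.0]]
ft_force: [1.1, -13.0, 3.7]
opening: 0.003
finger_force: 6.6
```

```bash
echo '[[[-1,0,0],[0,0,0],0],[[0,0,0],[0,0,0],0]]' > rows.txt && python3 shift.py rows.txt; echo '[[[3,0,0],[0,0,0],0],[[10,0,0],[0,0,0],0],[[30,0,0],[0,0,0],0],[[40,0,0],[0,0,0],0],[[20,0,-30],[0,0,0],0],[[0,0,-50],[0,0,0],0],[[0,0,-50],[0,0,0],0],[[0,0,-50],[0,0,0],0],[[0,0,-50],[0,0,0],0],[[0,0,-50],[0,0,0],0]]' > rows.txt && python3 shift.py rows.txt; echo '[[[0,0,-25],[0,0,0],0.4],[[0,0,0],[0,0,0],0.5]]' > rows.txt && python3 shift.py rows.txt
python3 - <<'E'
from h import *
C=load();f=lambda a,x,y,w,h,k:cv2.resize(a[y:y+h,x:x+w,::-1],(w*k,h*k),interpolation=cv2.INTER_CUBIC)
A=np.zeros((600,800,3),np.uint8);A[:,:480]=f(C["scene"]["frame"],230,135,80,100,6);A[:400,480:]=f(C["top"]["frame"],220,180,80,100,4)
cv2.imwrite("pics/g4.png",A)
print(sensors.state()["joint_pos"])
for y in(-130,-140):
  g=W([509.2,107.8,1.457],[(-79.6,y,0)])[0];print(g);go([g[0],g[1],308.8],1.457)
E
```

```text
t: 17.6
tool_pos: [496.2, -1.4, 207.2]
ee_rot: [[-0.115, -0.993, -0.002], [-0.993, 0.115, -0.003], [0.003, 0.002, -1.0]]
ft_force: [2.4, -19.5, 4.6]
opening: 0.004
finger_force: 9.3
t: 18.6
tool_pos: [484.2, -101.9, 489.4]
ee_rot: [[-0.114, -0.993, 0.001], [-0.993, 0.114, 0.001], [-0.001, -0.001, -1.0]]
ft_force: [1.9, 0.4, 0.1]
opening: 0.004
finger_force: 0.0
t: 18.8
tool_pos: [485.2, -102.0, 516.5]
ee_rot: [[-0.114, -0.993, 0.008], [-0.993, 0.114, 0.001], [-0.002, -0.008, -1.0]]
ft_force: [-0.1, -0.3, 0.3]
opening: 0.127
finger_force: 0.0
[ 1.90335010e-01  2.21501939e-03 -1.89149069e-01 -1.00127607e-03
 -1.37834850e+00 -3.04928955e-01]
[629.3205334   13.95322353   0.        ]
t 18.9 tcp [ 484.7 -101.8  512.1] F [-0.2  1.3 -0.4] open 0.219 rz(tool) 1.570 dx -130.6 dy 131.4 dz 44.3 tilt [0.0009 0.0012]
[639.25585523  12.8177147    0.        ]
t 18.9 tcp [ 484.7 -101.8  512.1] F [-0.2  1.3 -0.4] open 0.219 rz(tool) 1.570 dx -140.6 dy 131.4 dz 44.3 tilt [0.0009 0.0012]
```

View pics/g4.png

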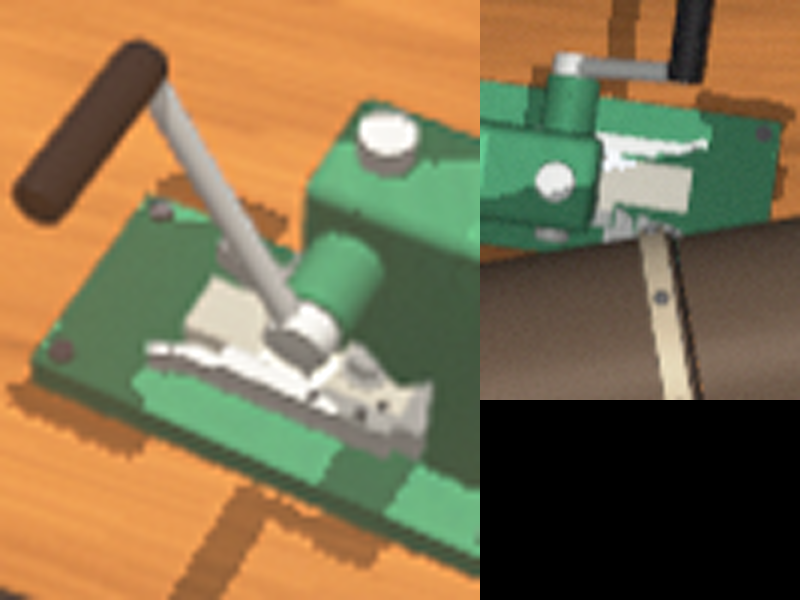

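The tail end sits at the mouth with about 12 mm showing, at (691,190) in the right-hand crop, and the nose is under the head. The push force fell from 6 to 2 N about 2 mm before the stop, which matches the catch clicking out. Next is the lever.

```bash
echo '[[[0,0,-4],[0,0,0.145],1],[[0,0,-4],[0,0,0.145],1],[[0,0,-4],[0,0,0.145],1],[[0,0,-4],[0,0,0.145],1],[[0,0,-4],[0,0,0.145],1],[[0,0,0],[0,0,0.145],1],[[0,0,0],[0,0,0.145],1],[[0,0,0],[0,0,0.145],1],[[0,0,0],[0,0,0.145],1],[[0,0,0],[0,0,0.145],1]]' > rows.txt && python3 shift.py rows.txt; echo '[[[0,0,0],[0,0,0.12],1],[[-35,33,0],[0,0,0],1],[[-35,33,0],[0,0,0],1],[[-35,33,0],[0,0,0],1],[[-35,32,0],[0,0,0],1],[[0,0,0],[0,0,0],1],[[0,0,0],[0,0,0],1]]' > rows.txt && python3 shift.py rows.txt
python3 - <<'E'
from h import *
g=W([509.2,107.8,1.457],[(-79.6,-140,0)])[0];go([g[0],g[1],308.8],1.457)
C=load();f=lambda a,x,y,w,h,k:cv2.resize(a[y:y+h,x:x+w,::-1],(w*k,h*k),interpolation=cv2.INTER_CUBIC)
A=np.zeros((600,800,3),np.uint8);A[:,:480]=f(C["scene"]["frame"],205,85,80,100,6);A[:400,480:]=f(C["top"]["frame"],230,150,80,100,4)
cv2.imwrite("pics/g5.png",A)
E
```

```text
t: 19.9
tool_pos: [484.9, -101.7, 530.2]
ee_rot: [[-1.0, -0.0, -0.003], [-0.0, 1.0, 0.0], [0.003, 0.0, -1.0]]
ft_force: [-0.8, -0.2, -0.3]
opening: 0.999
finger_force: 0.0
t: 20.6
tool_pos: [640.0, 13.4, 528.6]
ee_rot: [[-0.994, 0.113, -0.005], [0.113, 0.994, -0.001], [0.005, -0.002, -1.0]]
ft_force: [-0.5, -0.9, 0.5]
opening: 1.001
finger_force: 0.0
t 20.6 tcp [640.   13.4 528.6] F [-0.5 -0.9  0.5] open 1.001 rz(tool) 0.001 dx 0.6 dy -0.7 dz 60.8 tilt [-0.0053 -0.001 ]
```

View pics/g5.png

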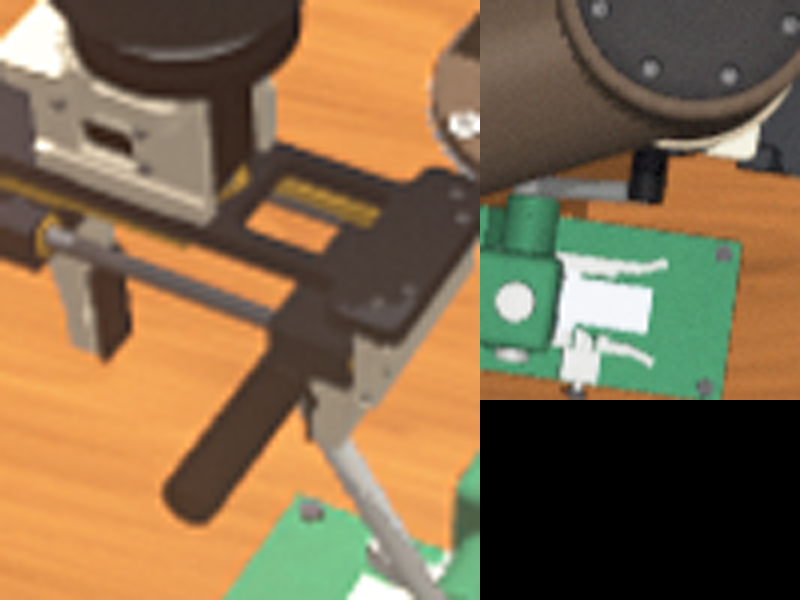

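The top view shows the cassette seated, its rear edge at (650,310), and the catch housing at (580,360) with the bolt in. The gripper is over the lever grip, still 60 mm high. I'll go down and measure the rear edge at the same time.

```bash
echo '[[[0,0,12],[0,0,0],1],[[0,0,12],[0,0,0],1],[[0,0,12],[0,0,0],1],[[0,0,6],[0,0,0],1],[[0,0,0],[0,0,0],1]]' > rows.txt && python3 shift.py rows.txt; echo '[[[0,0,8],[0,0,0],1],[[0,0,6],[0,0,0],1],[[0,0,4],[0,0,0],1],[[0,0,0],[0,0,0],1]]' > rows.txt && python3 shift.py rows.txt
python3 - <<'E'
from h import *
g=W([509.2,107.8,1.457],[(-79.6,-140,0)])[0];go([g[0],g[1],308.8],1.457)
T=cams.snapshot("top")
for p in([507.44,106.86,1.457],[509.2,107.8,1.457]):
  print(proj(T,W(p,[(-100,-18,41),(-100,18,41)])),px((230,150,4,480,0),[(652,288),(648,332)]))
E
```

```text
t: 21.2
tool_pos: [638.6, 12.2, 488.8]
ee_rot: [[-0.993, 0.114, -0.002], [0.114, 0.993, -0.0], [0.002, -0.001, -1.0]]
ft_force: [0.3, -0.3, 0.2]
opening: 0.999
finger_force: 0.0
t: 21.6
tool_pos: [638.9, 12.4, 471.4]
ee_rot: [[-0.993, 0.114, -0.001], [0.114, 0.993, -0.0], [0.001, -0.0, -1.0]]
ft_force: [-0.7, -0.8, 0.6]
opening: 0.997
finger_force: 0.0
t 21.6 tcp [638.9  12.4 471.4] F [-0.7 -0.8  0.6] open 0.997 rz(tool) -0.000 dx -0.3 dy 0.5 dz 3.6 tilt [-0.0011 -0.0002]
[[272.79998937 222.1543205 ]
 [271.32227042 233.03530071]] [[272.625 221.625]
 [271.625 232.625]]
[[272.52580403 221.61140201]
 [271.04780864 232.49066084]] [[272.625 221.625]
 [271.625 232.625]]
```

```bash
echo '[[[0,0.5,3.5],[0,0,0],0.6],[[0,0,0],[0,0,0],0.5],[[0,0,0],[0,0,0],0.4],[[0,0,0],[0,0,0],0.32],[[0,0,0],[0,0,0],0.32],[[0,0,0],[0,0,0],0.32],[[0,0,0],[0,0,0],0.32],[[0,0,0],[0,0,0],0.32]]' > rows.txt && python3 shift.py rows.txt 15; echo '[[[0,0,0],[0,0,0],0.2],[[0,0,0],[0,0,0],0.1],[[0,0,0],[0,0,0],0.1],[[0,0,0],[0,0,0],0]]' > rows.txt && python3 shift.py rows.txt ; echo '[[[0,0,0],[0,0,0],0],[[0,0,0],[0,0,0],0]]' > rows.txt && python3 shift.py rows.txt 35
```

```text
t: 22.45
tool_pos: [639.0, 12.9, 468.7]
ee_rot: [[-0.993, 0.114, 0.0], [0.114, 0.993, 0.0], [-0.0, 0.0, -1.0]]
ft_force: [-0.2, 0.1, 0.1]
opening: 0.348
finger_force: 0.0
t: 22.85
tool_pos: [639.0, 12.9, 468.7]
ee_rot: [[-0.993, 0.114, 0.0], [0.114, 0.993, 0.0], [-0.0, 0.0, -1.0]]
ft_force: [-0.2, -0.2, 0.6]
opening: 0.269
finger_force: 15.0
t: 23.05
tool_pos: [639.0, 12.9, 468.6]
ee_rot: [[-0.993, 0.114, -0.0], [0.114, 0.993, 0.0], [0.0, 0.0, -1.0]]
ft_force: [-0.1, 1.4, 0.5]
opening: 0.266
finger_force: 35.0
```

```bash
python3 -c "
import numpy as np
a=1.05-np.arange(0,1.21,.1)
y=-160*np.cos(a);z=-160*np.sin(a)
print(np.c_[a[1:],np.diff(y)/4,np.diff(z)/4].round(2))"
```

```text
[[ 0.95 -3.36  2.16]
 [ 0.85 -3.13  2.49]
 [ 0.75 -2.87  2.79]
 [ 0.65 -2.58  3.06]
 [ 0.55 -2.26  3.3 ]
 [ 0.45 -1.92  3.51]
 [ 0.35 -1.56  3.68]
 [ 0.25 -1.18  3.82]
 [ 0.15 -0.79  3.92]
 [ 0.05 -0.4   3.98]
 [-0.05  0.    4.  ]
 [-0.15  0.4   3.98]]
```

```bash
echo '[[[0,-3.36,2.16],[0,0,0],0],[[0,-3.36,2.16],[0,0,0],0],[[0,-3.36,2.16],[0,0,0],0],[[0,-3.36,2.16],[0,0,0],0],[[0,0,0],[0,0,0],0]]' > rows.txt && python3 shift.py rows.txt; echo '[[[0,-3.13,2.49],[0,0,0],0],[[0,-3.13,2.49],[0,0,0],0],[[0,-3.13,2.49],[0,0,0],0],[[0,-3.13,2.49],[0,0,0],0],[[0,-2.87,2.79],[0,0,0],0],[[0,-2.87,2.79],[0,0,0],0],[[0,-2.87,2.79],[0,0,0],0],[[0,-2.87,2.79],[0,0,0],0],[[0,0,0],[0,0,0],0]]' > rows.txt && python3 shift.py rows.txt
```

```text
t: 23.55
tool_pos: [637.4, -0.2, 460.3]
ee_rot: [[-0.993, 0.114, 0.001], [0.114, 0.993, 0.002], [-0.001, 0.002, -1.0]]
ft_force: [-1.8, 5.9, 3.3]
opening: 0.263
finger_force: 35.0
t: 24.45
tool_pos: [634.6, -24.0, 439.0]
ee_rot: [[-0.993, 0.114, 0.001], [0.114, 0.993, 0.001], [-0.001, 0.002, -1.0]]
ft_force: [-1.7, 6.0, 4.0]
opening: 0.263
finger_force: 35.0
```

```bash
echo '[[[0,-2.58,3.06],[0,0,0],0],[[0,-2.58,3.06],[0,0,0],0],[[0,-2.58,3.06],[0,0,0],0],[[0,-2.58,3.06],[0,0,0],0],[[0,-2.26,3.3],[0,0,0],0],[[0,-2.26,3.3],[0,0,0],0],[[0,-2.26,3.3],[0,0,0],0],[[0,-2.26,3.3],[0,0,0],0],[[0,0,0],[0,0,0],0]]' > rows.txt && python3 shift.py rows.txt; echo '[[[0,-1.92,3.51],[0,0,0],0],[[0,-1.92,3.51],[0,0,0],0],[[0,-1.92,3.51],[0,0,0],0],[[0,-1.92,3.51],[0,0,0],0],[[0,-1.56,3.68],[0,0,0],0],[[0,-1.56,3.68],[0,0,0],0],[[0,-1.56,3.68],[0,0,0],0],[[0,-1.56,3.68],[0,0,0],0],[[0,0,0],[0,0,0],0]]' > rows.txt && python3 shift.py rows.txt; echo '[[[0,-1.18,3.82],[0,0,0],0],[[0,-1.18,3.82],[0,0,0],0],[[0,-1.18,3.82],[0,0,0],0],[[0,-1.18,3.82],[0,0,0],0],[[0,-0.79,3.92],[0,0,0],0],[[0,-0.79,3.92],[0,0,0],0],[[0,-0.79,3.92],[0,0,0],0],[[0,-0.79,3.92],[0,0,0],0],[[0,0,0],[0,0,0],0]]' > rows.txt && python3 shift.py rows.txt
```

```text
t: 25.35
tool_pos: [632.4, -43.0, 413.6]
ee_rot: [[-0.994, 0.114, 0.001], [0.114, 0.994, 0.002], [-0.001, 0.002, -1.0]]
ft_force: [-2.2, 7.2, 4.8]
opening: 0.263
finger_force: 35.0
t: 26.25
tool_pos: [630.9, -56.5, 384.9]
ee_rot: [[-0.994, 0.114, 0.001], [0.114, 0.994, 0.002], [-0.001, 0.002, -1.0]]
ft_force: [-2.9, 8.4, 6.2]
opening: 0.264
finger_force: 35.0
t: 27.15
tool_pos: [630.0, -64.5, 354.3]
ee_rot: [[-0.994, 0.114, 0.001], [0.114, 0.994, 0.001], [-0.001, 0.001, -1.0]]
ft_force: [-2.9, 7.2, 7.0]
opening: 0.265
finger_force: 35.0
```

```bash
echo '[[[0,-0.4,3.98],[0,0,0],0],[[0,-0.4,3.98],[0,0,0],0],[[0,-0.4,3.98],[0,0,0],0],[[0,-0.4,3.98],[0,0,0],0],[[0,0,3],[0,0,0],0],[[0,0,3],[0,0,0],0],[[0,0,3],[0,0,0],0],[[0,0,3],[0,0,0],0],[[0,0,0],[0,0,0],0]]' > rows.txt && python3 shift.py rows.txt; echo '[[[0,0,2],[0,0,0],0],[[0,0,0],[0,0,0],0]]' > rows.txt && python3 shift.py rows.txt;echo '[[[0,0,1.5],[0,0,0],0],[[0,0,0],[0,0,0],0]]' > rows.txt && python3 shift.py rows.txt;echo '[[[0,0,1],[0,0,0],0],[[0,0,0],[0,0,0],0]]' > rows.txt && python3 shift.py rows.txt
```

```text
t: 28.05
tool_pos: [629.7, -67.0, 326.7]
ee_rot: [[-0.994, 0.114, 0.001], [0.114, 0.994, -0.0], [-0.001, -0.0, -1.0]]
ft_force: [-2.6, 2.6, 7.9]
opening: 0.261
finger_force: 35.0
t: 28.25
tool_pos: [629.7, -66.9, 324.9]
ee_rot: [[-0.994, 0.114, 0.001], [0.114, 0.994, -0.0], [-0.001, -0.0, -1.0]]
ft_force: [-3.6, 2.5, 9.1]
opening: 0.268
finger_force: 35.0
t: 28.45
tool_pos: [629.7, -67.0, 323.5]
ee_rot: [[-0.994, 0.114, 0.001], [0.114, 0.994, -0.0], [-0.001, -0.0, -1.0]]
ft_force: [-3.3, 2.2, 11.0]
opening: 0.264
finger_force: 35.0
t: 28.65
tool_pos: [629.7, -67.0, 322.5]
ee_rot: [[-0.994, 0.114, 0.001], [0.114, 0.994, -0.0], [-0.001, -0.0, -1.0]]
ft_force: [-3.5, 2.5, 9.7]
opening: 0.264
finger_force: 35.0
```

```bash
echo '[[[0,0,1],[0,0,0],0],[[0,0,0],[0,0,0],0]]' > rows.txt && python3 shift.py rows.txt; echo '[[[0,0,1],[0,0,0],0],[[0,0,0],[0,0,0],0]]' > rows.txt && python3 shift.py rows.txt;echo '[[[0,0,1],[0,0,0],0],[[0,0,0],[0,0,0],0]]' > rows.txt && python3 shift.py rows.txt
```

```text
t: 28.85
tool_pos: [629.7, -67.0, 321.5]
ee_rot: [[-0.994, 0.114, 0.001], [0.114, 0.994, -0.0], [-0.001, -0.0, -1.0]]
ft_force: [-4.4, 2.7, 9.7]
opening: 0.268
finger_force: 35.0
t: 29.05
tool_pos: [629.7, -67.0, 320.6]
ee_rot: [[-0.994, 0.114, 0.001], [0.114, 0.994, -0.0], [-0.001, -0.0, -1.0]]
ft_force: [-4.6, 2.7, 10.8]
opening: 0.265
finger_force: 35.0
t: 29.25
tool_pos: [629.7, -67.0, 319.6]
ee_rot: [[-0.994, 0.114, 0.001], [0.114, 0.994, -0.0], [-0.001, -0.0, -1.0]]
ft_force: [-5.0, 2.8, 10.8]
opening: 0.264
finger_force: 35.0
```

```bash
echo '[[[0,0,1],[0,0,0],0],[[0,0,0],[0,0,0],0]]' > rows.txt && python3 shift.py rows.txt; echo '[[[0,0,1],[0,0,0],0],[[0,0,0],[0,0,0],0]]' > rows.txt && python3 shift.py rows.txt;echo '[[[0,0,1],[0,0,0],0],[[0,0,0],[0,0,0],0]]' > rows.txt && python3 shift.py rows.txt
python3 - <<'E'
from h import *
C=load();f=lambda a,x,y,w,h,k:cv2.resize(a[y:y+h,x:x+w,::-1],(w*k,h*k),interpolation=cv2.INTER_CUBIC)
cv2.imwrite("pics/g6.png",f(C["scene"]["frame"],190,110,120,95,6))
E
```

```text
t: 29.45
tool_pos: [629.7, -67.0, 318.6]
ee_rot: [[-0.994, 0.114, 0.001], [0.114, 0.994, -0.0], [-0.001, -0.0, -1.0]]
ft_force: [-4.8, 3.2, 10.4]
opening: 0.266
finger_force: 35.0
t: 29.65
tool_pos: [629.7, -67.0, 317.6]
ee_rot: [[-0.994, 0.114, 0.001], [0.114, 0.994, -0.0], [-0.001, -0.0, -1.0]]
ft_force: [-3.8, 2.7, 9.8]
opening: 0.262
finger_force: 35.0
t: 29.85
tool_pos: [629.7, -66.9, 316.6]
ee_rot: [[-0.994, 0.114, 0.001], [0.114, 0.994, -0.0], [-0.001, 0.0, -1.0]]
ft_force: [-4.5, 2.7, 9.6]
opening: 0.264
finger_force: 35.0
```

View pics/g6.png

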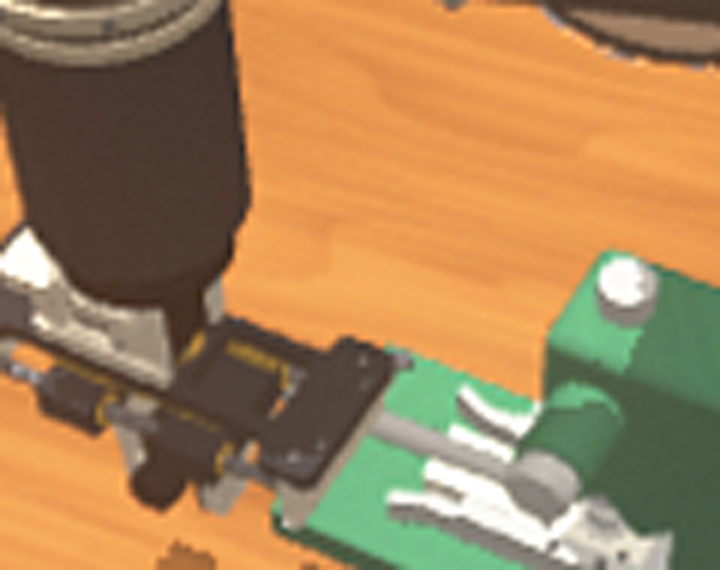

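The lever arm runs almost level from the hinge at (545,480) to the gripper. The force is flat at about 10 N, so either the pads are slipping at the stop or the stop is not reached yet. I'll tighten the grip and test.

```bash
echo '[[[0,0,0],[0,0,0],0],[[0,0,0],[0,0,0],0]]' > rows.txt && python3 shift.py rows.txt 60; echo '[[[0,0,1],[0,0,0],0],[[0,0,0],[0,0,0],0]]' > rows.txt && python3 shift.py rows.txt; echo '[[[0,0,1],[0,0,0],0],[[0,0,0],[0,0,0],0]]' > rows.txt && python3 shift.py rows.txt
python3 - <<'E'
from h import *
S=cams.snapshot("scene")
for a in(.15,.05,-.05):
  c,s=160*np.cos(a),160*np.sin(a)
  q=proj(S,W([509.2,107.8,1.457],[(0,-90,170),(-.5*c,-90,170+.5*s),(-.7*c,-90,170+.7*s)])); print(a,((q-[190,110]+.5)*6-.5).round(0).tolist())
E
```

```text
t: 30.15
tool_pos: [629.7, -66.9, 316.6]
ee_rot: [[-0.994, 0.114, 0.001], [0.114, 0.994, -0.0], [-0.001, -0.0, -1.0]]
ft_force: [-4.8, 3.4, 8.7]
opening: 0.256
finger_force: 60.0
t: 30.35
tool_pos: [629.7, -66.9, 315.7]
ee_rot: [[-0.994, 0.114, 0.001], [0.114, 0.994, -0.0], [-0.001, 0.0, -1.0]]
ft_force: [-5.4, 3.2, 10.6]
opening: 0.26
finger_force: 60.0
t: 30.55
tool_pos: [629.7, -66.9, 314.8]
ee_rot: [[-0.994, 0.114, 0.001], [0.114, 0.994, 0.0], [-0.001, 0.0, -1.0]]
ft_force: [-5.6, 3.1, 11.8]
opening: 0.259
finger_force: 60.0
0.15 [[537.0, 497.0], [384.0, 417.0], [324.0, 386.0]]
0.05 [[537.0, 497.0], [383.0, 427.0], [324.0, 401.0]]
-0.05 [[537.0, 497.0], [384.0, 438.0], [325.0, 415.0]]
```

```bash
echo '[[[0,0,1],[0,0,0],0],[[0,0,0],[0,0,0],0]]' > rows.txt && python3 shift.py rows.txt; echo '[[[0,0,1],[0,0,0],0],[[0,0,0],[0,0,0],0]]' > rows.txt && python3 shift.py rows.txt;  echo '[[[0,0,1],[0,0,0],0],[[0,0,0],[0,0,0],0]]' > rows.txt && python3 shift.py rows.txt; echo '[[[0,0,1],[0,0,0],0],[[0,0,0],[0,0,0],0]]' > rows.txt && python3 shift.py rows.txt
```

```text
t: 30.8
tool_pos: [629.7, -66.9, 314.0]
ee_rot: [[-0.994, 0.114, 0.001], [0.114, 0.994, 0.0], [-0.001, 0.0, -1.0]]
ft_force: [-6.3, 3.7, 12.3]
opening: 0.258
finger_force: 60.0
t: 31.0
tool_pos: [629.6, -66.8, 313.4]
ee_rot: [[-0.994, 0.113, 0.001], [0.113, 0.994, -0.0], [-0.001, 0.0, -1.0]]
ft_force: [-6.8, 4.3, 14.7]
opening: 0.261
finger_force: 60.0
t: 31.2
tool_pos: [629.6, -66.8, 313.2]
ee_rot: [[-0.994, 0.113, 0.002], [0.113, 0.994, -0.0], [-0.002, 0.0, -1.0]]
ft_force: [-8.3, 4.8, 19.9]
opening: 0.259
finger_force: 60.0
t: 31.4
tool_pos: [629.6, -66.8, 313.0]
ee_rot: [[-0.994, 0.113, 0.002], [0.113, 0.994, -0.0], [-0.002, 0.0, -1.0]]
ft_force: [-11.1, 5.2, 25.0]
opening: 0.26
finger_force: 60.0
```

The stop is reached: the tool halts at z = 313 while the force climbs to 25 N, after about 8 mm of slip in the pads. Now I'll ease it back up along the same arc at 60 N grip.

```bash
echo '[[[0,0,-1.5],[0,0,0],0],[[0,0,-2],[0,0,0],0],[[0,0,-3],[0,0,0],0],[[0,0,-3.5],[0,0,0],0],[[0,0,-4],[0,0,0],0],[[0,0,-4],[0,0,0],0],[[0,0,0],[0,0,0],0]]' > rows.txt && python3 shift.py rows.txt; echo '[[[0,0.4,-3.98],[0,0,0],0],[[0,0.4,-3.98],[0,0,0],0],[[0,0.4,-3.98],[0,0,0],0],[[0,0.4,-3.98],[0,0,0],0],[[0,0.79,-3.92],[0,0,0],0],[[0,0.79,-3.92],[0,0,0],0],[[0,0.79,-3.92],[0,0,0],0],[[0,0.79,-3.92],[0,0,0],0],[[0,0,0],[0,0,0],0]]' > rows.txt && python3 shift.py rows.txt; echo '[[[0,1.18,-3.82],[0,0,0],0],[[0,1.18,-3.82],[0,0,0],0],[[0,1.18,-3.82],[0,0,0],0],[[0,1.18,-3.82],[0,0,0],0],[[0,1.56,-3.68],[0,0,0],0],[[0,1.56,-3.68],[0,0,0],0],[[0,1.56,-3.68],[0,0,0],0],[[0,1.56,-3.68],[0,0,0],0],[[0,0,0],[0,0,0],0]]' > rows.txt && python3 shift.py rows.txt
```

```text
t: 32.1
tool_pos: [629.8, -66.8, 327.7]
ee_rot: [[-0.994, 0.114, -0.0], [0.114, 0.994, -0.0], [0.0, -0.0, -1.0]]
ft_force: [-0.7, 2.8, 2.2]
opening: 0.261
finger_force: 60.0
t: 33.0
tool_pos: [630.3, -62.6, 360.0]
ee_rot: [[-0.993, 0.114, 0.0], [0.114, 0.993, -0.001], [-0.001, -0.001, -1.0]]
ft_force: [-1.1, -5.4, 4.3]
opening: 0.256
finger_force: 60.0
t: 33.9
tool_pos: [631.4, -52.7, 390.4]
ee_rot: [[-0.993, 0.114, 0.0], [0.114, 0.993, -0.003], [-0.001, -0.003, -1.0]]
ft_force: [-2.7, -9.7, 4.8]
opening: 0.259
finger_force: 60.0
```

```bash
echo '[[[0,1.92,-3.51],[0,0,0],0],[[0,1.92,-3.51],[0,0,0],0],[[0,1.92,-3.51],[0,0,0],0],[[0,1.92,-3.51],[0,0,0],0],[[0,2.26,-3.3],[0,0,0],0],[[0,2.26,-3.3],[0,0,0],0],[[0,2.26,-3.3],[0,0,0],0],[[0,2.26,-3.3],[0,0,0],0],[[0,0,0],[0,0,0],0]]' > rows.txt && python3 shift.py rows.txt; echo '[[[0,2.58,-3.06],[0,0,0],0],[[0,2.58,-3.06],[0,0,0],0],[[0,2.58,-3.06],[0,0,0],0],[[0,2.58,-3.06],[0,0,0],0],[[0,2.87,-2.79],[0,0,0],0],[[0,2.87,-2.79],[0,0,0],0],[[0,2.87,-2.79],[0,0,0],0],[[0,2.87,-2.79],[0,0,0],0],[[0,0,0],[0,0,0],0]]' > rows.txt && python3 shift.py rows.txt
```

```text
t: 34.8
tool_pos: [633.1, -37.4, 419.0]
ee_rot: [[-0.993, 0.115, 0.001], [0.115, 0.993, -0.005], [-0.001, -0.005, -1.0]]
ft_force: [-4.3, -17.0, 11.3]
opening: 0.26
finger_force: 60.0
t: 35.7
tool_pos: [635.3, -17.1, 444.4]
ee_rot: [[-0.993, 0.115, 0.002], [0.115, 0.993, -0.008], [-0.003, -0.008, -1.0]]
ft_force: [-7.0, -21.8, 18.7]
opening: 0.256
finger_force: 60.0
```

```bash
echo '[[[0,1.5,-3],[0,0,0],0],[[0,2,-2.8],[0,0,0],0],[[0,2.5,-2.6],[0,0,0],0],[[0,2.5,-2.6],[0,0,0],0],[[0,0,0],[0,0,0],0]]' > rows.txt && python3 shift.py rows.txt; python3 -c "
from plant import bot, cams, sensors, ticket
s=sensors.state();print(s['moment'],s['joint_pos'])"
```

```text
t: 36.2
tool_pos: [636.4, -7.5, 454.7]
ee_rot: [[-0.993, 0.115, 0.002], [0.115, 0.993, -0.006], [-0.003, -0.005, -1.0]]
ft_force: [-6.1, -14.8, 17.0]
opening: 0.258
finger_force: 60.0
[-6.44437942  2.10802582 -0.11320256] [ 0.2963869   0.26881381 -0.00502828  0.00634333 -1.29658997 -1.9839564 ]
```

```bash
echo '[[[0,2.5,-1.8],[0,0,0],0],[[0,2.5,-1.8],[0,0,0],0],[[0,2.5,-1.8],[0,0,0],0],[[0,0,0],[0,0,0],0]]' > rows.txt && python3 shift.py rows.txt; echo '[[[0,2.5,-1.5],[0,0,0],0],[[0,2.5,-1.5],[0,0,0],0],[[0,0,0],[0,0,0],0]]' > rows.txt && python3 shift.py rows.txt
```

```text
t: 36.6
tool_pos: [637.4, 0.3, 460.2]
ee_rot: [[-0.993, 0.114, 0.003], [0.114, 0.993, -0.005], [-0.004, -0.005, -1.0]]
ft_force: [-5.6, -14.5, 18.0]
opening: 0.261
finger_force: 60.0
t: 36.9
tool_pos: [638.0, 5.4, 463.3]
ee_rot: [[-0.993, 0.114, 0.003], [0.114, 0.993, -0.005], [-0.004, -0.005, -1.0]]
ft_force: [-5.5, -13.2, 18.1]
opening: 0.257
finger_force: 60.0
```

```bash
echo '[[[0,1.5,-0.9],[0,0,0],0],[[0,1.5,-0.9],[0,0,0],0],[[0,0,0],[0,0,0],0]]' > rows.txt && python3 shift.py rows.txt; echo '[[[0,1.5,-0.9],[0,0,0],0],[[0,1.5,-0.9],[0,0,0],0],[[0,0,0],[0,0,0],0]]' > rows.txt && python3 shift.py rows.txt;  echo '[[[0,1,-0.6],[0,0,0],0],[[0,0,0],[0,0,0],0]]' > rows.txt && python3 shift.py rows.txt
```

```text
t: 37.2
tool_pos: [638.3, 8.3, 465.0]
ee_rot: [[-0.993, 0.114, 0.003], [0.114, 0.993, -0.005], [-0.004, -0.005, -1.0]]
ft_force: [-4.6, -12.6, 16.7]
opening: 0.257
finger_force: 60.0
t: 37.5
tool_pos: [638.7, 11.3, 466.6]
ee_rot: [[-0.993, 0.114, 0.003], [0.114, 0.993, -0.005], [-0.003, -0.005, -1.0]]
ft_force: [-4.0, -12.9, 15.2]
opening: 0.259
finger_force: 60.0
t: 37.7
tool_pos: [638.9, 12.5, 467.2]
ee_rot: [[-0.993, 0.114, 0.003], [0.114, 0.993, -0.004], [-0.004, -0.004, -1.0]]
ft_force: [-3.6, -11.6, 16.8]
opening: 0.257
finger_force: 60.0
```

```bash
echo '[[[0,1,-0.6],[0,0,0],0],[[0,0,0],[0,0,0],0]]' > rows.txt && python3 shift.py rows.txt; echo '[[[0,1,-0.6],[0,0,0],0],[[0,0,0],[0,0,0],0]]' > rows.txt && python3 shift.py rows.txt;  echo '[[[0,1,-0.6],[0,0,0],0],[[0,0,0],[0,0,0],0]]' > rows.txt && python3 shift.py rows.txt
python3 - <<'E'
from h import *
S=cams.snapshot("scene")["frame"];O=cv2.imread("pics/scene0.png")[:,:,::-1]
for a in(1.05,.95,.85):
  pts=[proj(cams.snapshot("scene"),W([509.2,107.8,1.457],[(-f*160*np.cos(a),-90,170+f*160*np.sin(a))]))[0] for f in(.4,.6)]
  print(a,np.round(pts,1).tolist())
# arm edge profile along rows near the arm in old and new
for r in range(166,184,3):
  print(r,[O[r,c].mean().round().astype(int) for c in range(258,282)],"\n   ",[S[r,c].mean().round().astype(int) for c in range(258,282)])
E
```

```text
t: 37.9
tool_pos: [639.0, 13.4, 467.7]
ee_rot: [[-0.993, 0.114, 0.003], [0.114, 0.993, -0.005], [-0.004, -0.004, -1.0]]
ft_force: [-3.7, -12.2, 15.1]
opening: 0.257
finger_force: 60.0
t: 38.1
tool_pos: [639.1, 14.0, 467.8]
ee_rot: [[-0.993, 0.115, 0.002], [0.115, 0.993, -0.005], [-0.003, -0.005, -1.0]]
ft_force: [-2.7, -14.0, 14.2]
opening: 0.258
finger_force: 60.0
t: 38.3
tool_pos: [639.3, 14.4, 467.9]
ee_rot: [[-0.993, 0.115, 0.002], [0.115, 0.993, -0.006], [-0.002, -0.006, -1.0]]
ft_force: [-2.1, -18.6, 11.0]
opening: 0.261
finger_force: 60.0
1.05 [[268.8, 175.3], [263.4, 166.3]]
0.95 [[267.0, 175.4], [260.7, 166.5]]
0.85 [[265.3, 175.7], [258.2, 167.0]]
166 [np.int64(154), np.int64(154), np.int64(154), np.int64(156), np.int64(127), np.int64(130), np.int64(154), np.int64(170), np.int64(181), np.int64(186), np.int64(170), np.int64(159), np.int64(156), np.int64(158), np.int64(161), np.int64(162), np.int64(162), np.int64(161), np.int64(160), np.int64(158), np.int64(159), np.int64(161), np.int64(144), np.int64(122)] 
    [np.int64(163), np.int64(162), np.int64(163), np.int64(165), np.
[... 3245 characters left out ...]
43), np.int64(142), np.int64(142), np.int64(143), np.int64(142), np.int64(142), np.int64(143), np.int64(142), np.int64(144), np.int64(140), np.int64(130), np.int64(124), np.int64(114), np.int64(130), np.int64(155), np.int64(173), np.int64(180), np.int64(183), np.int64(211), np.int64(132), np.int64(118), np.int64(130), np.int64(134)] 
    [np.int64(152), np.int64(152), np.int64(152), np.int64(152), np.int64(150), np.int64(148), np.int64(158), np.int64(252), np.int64(249), np.int64(220), np.int64(170), np.int64(137), np.int64(128), np.int64(120), np.int64(130), np.int64(146), np.int64(155), np.int64(159), np.int64(158), np.int64(218), np.int64(142), np.int64(128), np.int64(139), np.int64(143)]
```

The arm edges fall on the same pixel columns as in the first picture and the tool has stalled against the top stop, so the lever is back up. I'll relieve the load, let go and retreat.

```bash
echo '[[[0,-1.5,-0.7],[0,0,0],0],[[0,0,0],[0,0,0],0],[[0,0,0],[0,0,0],0]]' > rows.txt && python3 shift.py rows.txt 20; echo '[[[0,0,0],[0,0,0],0],[[0,0,0],[0,0,0],0]]' > rows.txt && python3 shift.py rows.txt 5; echo '[[[0,0,0],[0,0,0],0.35],[[0,0,0],[0,0,0],0.5],[[0,0,0],[0,0,0],0.8],[[0,0,0],[0,0,0],1],[[0,0,0],[0,0,0],1],[[0,0,0],[0,0,0],1],[[0,0,0],[0,0,0],1]]' > rows.txt && python3 shift.py rows.txt
```

```text
t: 38.95
tool_pos: [639.1, 14.0, 467.6]
ee_rot: [[-0.993, 0.115, 0.001], [0.115, 0.993, -0.003], [-0.002, -0.003, -1.0]]
ft_force: [-1.5, -13.8, 7.1]
opening: 0.267
finger_force: 20.0
t: 39.15
tool_pos: [639.2, 14.7, 467.4]
ee_rot: [[-0.993, 0.115, 0.001], [0.115, 0.993, -0.002], [-0.002, -0.002, -1.0]]
ft_force: [-1.7, -10.1, 7.1]
opening: 0.301
finger_force: 5.0
t: 39.85
tool_pos: [639.4, 16.5, 465.5]
ee_rot: [[-0.994, 0.114, -0.0], [0.114, 0.994, 0.0], [0.0, 0.0, -1.0]]
ft_force: [-0.5, 1.0, -0.4]
opening: 0.83
finger_force: 0.0
```

```bash
echo '[[[0,0,-5],[0,0,0],1],[[0,0,-15],[0,0,0],1],[[0,0,-30],[0,0,0],1],[[0,0,-30],[0,0,0],1],[[0,0,-20],[0,0,0],1],[[0,0,0],[0,0,0],1],[[0,0,0],[0,0,0],1]]' > rows.txt && python3 shift.py rows.txt
python3 - <<'E'
from h import *
C=load();S=C["scene"]["frame"].astype(int);T=C["top"]["frame"].astype(int)
O=cv2.imread("pics/scene0.png")[:,:,::-1].astype(int)
for r in range(150,184,6): # arm: column of the brightest grey pixel rising edge, old/new via best shift
  a,b=O[r,240:285].mean(1),S[r,240:285].mean(1);print(r,abs(a-b).round().astype(int).tolist())
P=[509.2,107.8,1.457];print(proj(C["top"],W(P,[(-100,-18,41),(-100,18,41)])).round(1).tolist())
s=sensors.state();print(s["t"],s["tool_pos"],s["ft_force"])
# cassette rear edge along its axis in the top picture: brightness along press x at y=0,z=41
for y in(-8,0,8):
  q=proj(C["top"],W(P,[(x,y,41) for x in range(-112,-88,2)]));print([int(cv2.getRectSubPix(T.mean(2).astype(np.float32),(1,1),tuple(map(float,u)))[0,0]) for u in q])
O2=cv2.imread("pics/top0.png")[:,:,::-1].astype(int)
for n,(x,y,w,h) in dict(mallet=(205,125,100,40),tin=(340,138,35,30),bin=(125,150,45,62)).items(): print(n,abs(T-O2)[y:y+h,x:x+w].mean().round(1))
E
```

```text
t: 40.55
tool_pos: [639.3, 16.4, 566.1]
ee_rot: [[-0.993, 0.114, 0.001], [0.114, 0.993, 0.001], [-0.001, 0.001, -1.0]]
ft_force: [0.1, 0.2, -0.9]
opening: 1.001
finger_force: 0.0
150 [7, 7, 7, 7, 1, 2, 5, 3, 3, 2, 3, 1, 0, 2, 5, 6, 8, 9, 11, 7, 8, 7, 8, 7, 7, 6, 7, 7, 7, 8, 8, 7, 8, 7, 8, 7, 9, 9, 7, 8, 9, 8, 6, 8, 6]
156 [3, 5, 2, 2, 1, 3, 0, 3, 3, 5, 4, 7, 6, 7, 7, 7, 8, 9, 10, 11, 11, 11, 11, 7, 8, 7, 8, 8, 8, 9, 8, 8, 9, 9, 8, 9, 8, 9, 8, 7, 7, 7, 8, 7, 8]
162 [2, 1, 3, 2, 4, 5, 6, 9, 6, 7, 7, 8, 7, 7, 9, 8, 10, 6, 8, 8, 8, 10, 9, 12, 10, 11, 9, 7, 7, 7, 8, 6, 8, 7, 7, 8, 8, 8, 8, 8, 7, 8, 8, 9, 9]
168 [5, 5, 7, 7, 8, 8, 8, 8, 8, 8, 8, 9, 8, 10, 9, 10, 8, 10, 10, 10, 10, 7, 8, 9, 9, 7, 3, 13, 12, 11, 9, 10, 8, 9, 8, 10, 8, 9, 8, 7, 9, 10, 9, 10, 9]
174 [8, 7, 7, 8, 7, 8, 8, 8, 7, 10, 11, 10, 10, 9, 9, 10, 10, 11, 10, 9, 10, 10, 10, 10, 10, 10, 11, 12, 1, 10, 19, 24, 8, 12, 10, 9, 9, 10, 9, 7, 10, 8, 10, 11, 9]
180 [8, 7, 7, 9, 9, 9, 8, 9, 12, 11, 10, 9, 10, 10, 11, 9, 10, 9, 11, 10, 10, 10, 11, 10, 5, 42, 27, 7, 6, 8, 10, 8, 4, 13, 19, 23, 8, 5, 11, 8, 11, 11, 9, 10, 9]
[[272.5, 221.6], [271.0, 232.5]]
40.65 [639.29345011  16.4214474  564.67947113] [ 0.31918522  0.14689785 -0.74240105]
[119, 118, 118, 119, 118, 150, 222, 241, 246, 247, 247, 246]
[117, 117, 117, 117, 118, 168, 212, 237, 245, 246, 246, 246]
[120, 121, 121, 118, 126, 144, 199, 243, 245, 246, 246, 246]
mallet 49.0
tin 5.5
bin 54.1
```

Run:
```python
from h import *
C=load()
for n in("scene","top"):
  N=C[n]["frame"];O=np.ascontiguousarray(cv2.imread(f"pics/{n}0.png")[:,:,::-1])
  for nm,(x,y,w,h) in (dict(bin=(125,150,45,62),tin=(340,138,35,30)) if n=="top" else dict(bin=(355,225,60,80),tin=(130,200,40,40),mallet=(205,235,100,65))).items():
    a,b=O[y:y+h,x:x+w].astype(np.float32),N[y:y+h,x:x+w].astype(np.float32)
    print(n,nm,a.mean((0,1)).round(),b.mean((0,1)).round(),abs(a-b).mean().round(1),cv2.phaseCorrelate(a.mean(2),b.mean(2)))
```

```text
scene bin [224. 170.  60.] [223. 171.  60.] 9.8 ((-0.07029994972135611, 0.16434449188658817), 0.7394621165593466)
scene tin [220. 176. 135.] [227. 182. 140.] 5.9 ((-0.017843272528232035, -0.006738025007621218), 0.9988826517760754)
scene mallet [134. 109.  86.] [131. 109.  88.] 8.0 ((0.02214658726036589, -0.03600211154644484), 0.9576851697100534)
top bin [188. 142.  51.] [112.  90.  71.] 54.2 ((6.3288275525809325, 16.68392006515698), -0.04662355615033044)
top tin [179. 148. 120.] [186. 153. 125.] 5.6 ((-0.034558699333963716, 0.011741853016159709), 0.9714479216822871)
```

```bash
python3 -c "
from plant import bot, cams, sensors, ticket
print(ticket.job_done())"
```

```text
the job is handed in; nothing more can be done
None
```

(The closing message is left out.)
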